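Fit the photometer lens and screw its retaining ring snug

ROBOT

A 7-joint arm with a two-finger parallel gripper is mounted at the origin on the work surface. World frame = base frame: x ahead of the robot, y to its left, z up, the work surface at z = 0. Lengths are in m, angles in degrees, forces in N, time in s.
With the tool pointing down it reaches from about 0.4 to 0.85 m from the base axis. Payload 4.5 kg.
Tool frame: the origin (TCP) lies midway between the tips of the shut fingers; the grasp point (between the pads) lies 19 mm behind it; z points along the fingers, y is the direction in which the jaws open and shut (so a half turn about z gives the same grasp; the last joint's range is limited). The gripper opens to 88 mm and grips with 3 to 60 N. Pads are 18 mm wide; open, the fingers measure 123 mm over their backs; the gripper's body (75 mm by 187 mm) begins 45 mm behind the grasp point.
Start: joints at [1.937, 39.483, -11.15, 89.685, 9.013, 51.709, -12.324], TCP at [0.625, 0, 0.239] pointing down, gripper open.
Joint ranges: [-172.22, 172.22], [-26.19, 119.32], [-84.43, 86.54], [7.71, 146.69], [-57.33, 237.33], [2.42, 119.75], [-152.13, 152.13]. Speed limits (degrees/s): [147.25, 147.25, 180, 180, 180, 180, 180].

INTERFACE

Orientations are given as a 3x3 rotation matrix whose columns are the frame's x, y, z axes.
In Python, from bench import sensors, eyes, job gives the robot as it stands.
- The arm moves only by the tool apply_moves, never from a script. Its argument "series" is one flat list of numbers, 7 for each row, row after row: the shift along the tool's x, y, z in cm, then the turn, a rotation vector about the tool's x, y, z in degrees, then the opening, from 0 (shut) to 1 (fully open). In form: [x, y, z, rx, ry, rz, hand, x, y, z, rx, ry, rz, hand, ...]. A call has exactly 8 rows; each row is the pose to reach, as a shift and turn from the pose measured when the call began, along the tool's axes at that moment; what a row does not reach only later rows make up. A row lasts 1/8 s, in which the tool goes at most 62.5 mm and 10.7 degrees, less where a joint would pass 70% of its speed; a pose out of reach is approached as far as the arm can. A call with a gripper value outside its range is refused whole. The fingers move at their own pace and stop on an object; "grip_force" is the grip in N (left out, the last holds). Time passes only in rows, so rows that repeat a pose let the fingers close, or fill a call up. It gives the time, the measured TCP pose, the force and the opening at its end, in the units of the state.
- sensors.sense(): the state, without advancing time (a new reading comes with each control period).
- eyes.get_image(name): name is "scene" or "side" or "wrist"; returns the picture (480x640x3 uint8, blue, green, red); there is no depth.
- eyes.camera_params(name): a dict with "fx", "fy", "cx", "cy" (pixels), "xyz" and "rotation" of the camera in the world; the wrist camera has in their place "mount" (4x4, takes a point from camera to tool coordinates, whose origin is the TCP and whose axes are the flange's). Camera axes: x right, y down, z forward; pixel columns grow to the right and rows downward; lengths in m; the calibration is good to about 2 mm. A picture is of the moment at which its call begins: read the wrist's pose just before it. camera_params takes no time and is no camera call.
- job.job_done(): hands the job in, once; it reports no verdict.
Trained networks look in the newest picture that a camera, given by its name, has taken for a name from the list of things; names that differ only in an ending like _2 or _b are one class to them, and where a whole thing is asked for, a point or a joint stands for the part that bears it (a point fixed in the world has none). Each returns a list of dicts, best first, with "confidence" (0 to 1); they miss things now and then, are a little off and sometimes report something else, mostly with a low value. They report only what shows in the picture. A call takes as long as a camera call. They do not tell look-alikes from the thing itself.
- eyes.silhouettes(camera, target): "region" (480x640 bool, what is visible of it) and "location" ([column, row] in pixels, amid what is visible of it).
- eyes.landmark_of(camera, target): "location" ([column, row] in pixels: a listed point, or the origin of a listed thing).
The state is a dict: "t": time; "qpos": joint angles; "qvel": joint speeds; "joint_efforts": joint torques, N m; "eef_pos": TCP position; "orientation": TCP orientation; "contact_force": force on the tool from outside, world axes, zero at the start; "moment": the same for the moment, N m; "finger_gap": opening from 0.0 (shut) to 1.0 (fully open).
Only numpy, scipy, OpenCV 4.12 (cv2) and the standard library are available. Lean on these libraries where they do the work, as an engineer would, in place of code of your own. Each camera call takes 0.05 s, during which the arm holds its last target.

TASK

Take the lens with the two side tabs from the tray, lower it gently into the photometer's cell with its tabs in the two slots, let it go, then screw the retaining ring down clockwise by its ears until it is snug on the lens: firmly held, but not overtightened, or the glass cracks. Leave everything else where it is.

Things in the scene. Friction and masses are not known exactly. Their poses are not given: they have to be found in the camera images.
- lens_mid (a point): Centre (half-way up, 22.5 mm above the underside) of the lens to fit: 45 mm tall, about 140 g, upright on the tray (3 mm floor, 12 mm walls), z up. A black round barrel, 26 mm in diameter, with glass at the top, stands on a plain steel flange 34 mm in diameter, 5 mm thick. Two tabs 14 mm wide stick out of the flange along its +x and -x.
- lens: The same lens, origin at the centre of its underside. The tabs are as thick as the flange (5 mm) and measure 57 mm from end to end; half a turn makes no difference. It may stand at either place on the tray; the spare there has a plain round flange without tabs.
- cell: Fixed white photometer case, 190 x 160 x 40 mm (own x, y, z), origin at the centre of its underside, z up. On its vertical axis: a round pedestal 82 mm wide up to z 55 mm, and on that a collar up to z 69 mm, inner diameter 37, outer 45 mm, cut through by two slots 17 mm wide along +x and -x. The lens flange drops into the collar, its tabs into the slots.
- cell_mouth (a point): Centre of the collar's upper rim (z 69 mm in the cell frame). Inside, a light spring seat (0.5 N per mm, top at z 67 mm unloaded) holds the lens up with its underside at about z 65 mm. The ring presses it down onto a hard shoulder (20 N per mm) hidden below, top anywhere from z 57 to 64.5 mm, shimmed differently in each instrument and out of sight: the ring angle at which the lens is snug must be felt.
- ring: Aluminium retaining ring on its thread round the collar, 64 mm inner, 77 mm outer diameter, 7 mm thick; two inward lips (to 47 mm diameter) with gaps for the tabs. Origin on the axis at the lips' underside, z up. Fully unscrewed its axes are parallel to the cell's, origin at z 73 mm there. Each radian clockwise from above (yaw decreasing) lowers it 5 mm. Stays where it is left.
- ear_a (a point): Grip point of one of the ring's two upright ears, on the ring's +y, 50 mm from the axis, 14 mm above the ring's origin. The ear is 9 mm thick (along the ring's x), reaches from 37.5 to 62.5 mm from the axis, top 12 mm above and foot 17 mm below this point. Pushed here, square to the ear, the ring takes 1 N running free and quickly more once it bears on the lens (less force the farther out the push acts).
- ear_b (a point): The same on the opposite ear, on the ring's -y. The ring starts 0 to 0.25 rad clockwise of fully unscrewed, where the lens passes its gaps. Its lips cover the tabs from 0.45 rad, press the lens onto the shoulder somewhere from 0.75 to 2.15 rad, and it stops at 2.45. Turning it takes 0.05 N m about the axis while free, 0.15 before the shoulder; 0.33 N m (0.25 to 0.45) is snug, a clamping force of about 14 N (8 to 22 N); at 32 N the glass cracks.
- spare: The spare lens, the same barrel on a plain round flange 38 mm in diameter without tabs; leave it on the tray.
- bottle: White reagent bottle, 64 mm in diameter, 150 mm tall; leave it.
- driver: Screwdriver lying on the bench, 170 mm long; leave it.
- cap: Grey round dust cap with a knob, 48 mm in diameter, 26 mm tall; leave it.
Things that resemble listed ones, but are neither listed nor needed, are in the scene too. What is shaped like the lens but purple or red is not meant.

How it is judged:
By the outcome, as a careful person would: the job done as asked, in the order asked, and still so for the second after the job is handed in, with the robot touching nothing.
It also fails if it takes over 72 s, if anything falls off the work surface, if the arm or the gripper's body presses on something with over 40 N, if the wrist force passes 120 N, or if a joint passes its speed limit or range.

## Working session

There is one attempt and no reset: what is moved stays moved. The work goes in short steps, Python scripts to look and compute and a tool call to move; the robot and the scene stay as the last step left them, time stands still between calls to the robot, and variables do not carry over. Pictures are saved under pics/ and viewed, and the job is handed in when it is done.

Besides the shell and the picture viewer there is one more tool, called after "Call:" as a command line: name --argument value ..., lists and objects as JSON in quotes. apply_moves: Moves the arm, as the interface text tells. Its arguments: {"type":"object","properties":{"series":{"type":"array"},"grip_force":{"type":"number"}},"required":["series"]}

```bash
ls; mkdir -p pics; python3 - <<'E'
from bench import sensors, eyes, job
import cv2
s=sensors.sense(); print(s)
for n in ["scene","side","wrist"]:
    im=eyes.get_image(n); cv2.imwrite(f"pics/{n}0.png",im); print(n,eyes.camera_params(n))
E
```

```text
pics
{'t': 0.0, 'qpos': array([  1.93546942,  39.53241181, -11.14275507,  89.74582108,
         9.01280531,  51.70934145, -12.32282313]), 'qvel': array([-0.04112224,  0.01426235, -0.00199949,  0.04089436, -0.02724968,
       -0.04563522, -0.06048518]), 'joint_efforts': array([ 3.38560185e-04, -5.27571630e+01, -1.26686912e+00, -1.53434461e+01,
       -5.26333472e-02,  6.56995355e-03,  1.65937727e-04]), 'eef_pos': array([ 6.24358879e-01, -5.89752982e-05,  2.37913106e-01]), 'orientation': array([[-1.06357841e-04,  9.99998302e-01, -1.83982688e-03],
       [ 9.99999981e-01,  1.06060586e-04, -1.61663459e-04],
       [-1.61468052e-04, -1.83984404e-03, -9.99998294e-01]]), 'contact_force': array([ 0.15892428,  0.13774864, -0.17276388]), 'moment': array([-0.00084386,  0.00442502,  0.01942394]), 'finger_gap': 1.0036615499021884}
scene {'fx': 502.42290077396336, 'fy': 502.42290077396336, 'cx': 323.49123689418724, 'cy': 242.57042834458142, 'xyz': array([ 1.18333587, -0.03793413,  1.0805294 ]), 'rotation': array([[ 0.10320842,  0.85499878, -0.50825693],
       [ 0.99464636, -0.09136707,  0.04827705],
       [-0.00516113, -0.51051851, -0.85985128]])}
side {'fx': 488.557834383285, 'fy': 488.557834383285, 'cx': 313.57929222055003, 'cy': 237.97632626641612, 'xyz': array([0.11278068, 0.66484105, 0.70565326]), 'rotation': array([[-0.80519837, -0.35145997,  0.4776311 ],
       [-0.59292231,  0.49064969, -0.63851861],
       [-0.00993582, -0.79733228, -0.60345879]])}
wrist {'fx': 344.46568695479664, 'fy': 344.46568695479664, 'cx': 318.8400913021024, 'cy': 238.7424726055798, 'mount': array([[-6.21615786e-04, -9.63490845e-01, -2.67740556e-01,
         6.89050980e-02],
       [ 9.99999783e-01, -5.40698820e-04, -3.75950842e-04,
         6.53837864e-04],
       [ 2.17458192e-04, -2.67740732e-01,  9.63490972e-01,
        -1.46304635e-01],
       [ 0.00000000e+00,  0.00000000e+00,  0.00000000e+00,
         1.00000000e+00]])}
```

View pics/scene0.png

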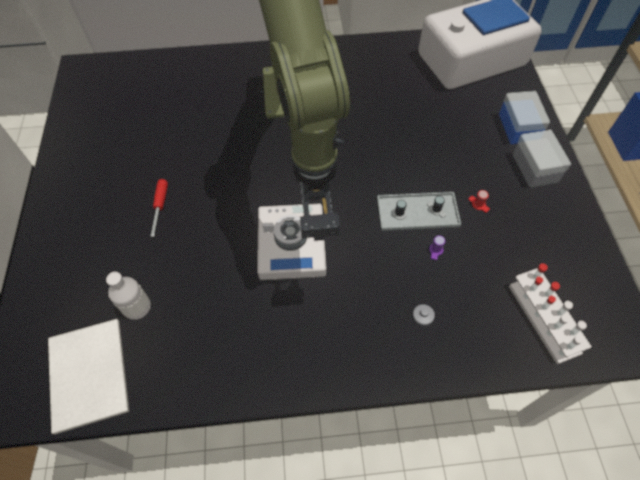

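View pics/side0.png

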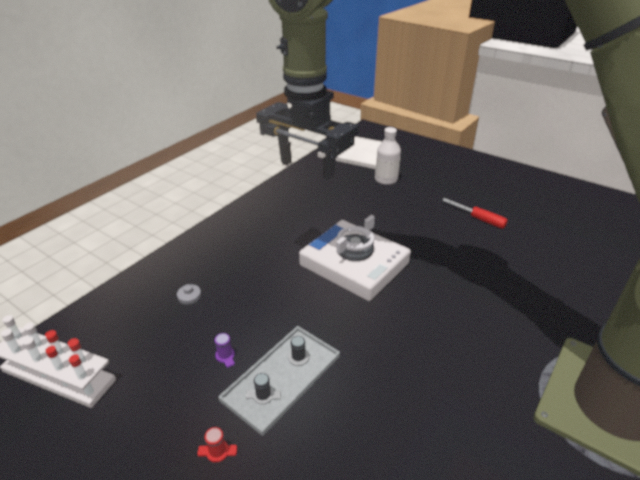

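View pics/wrist0.png

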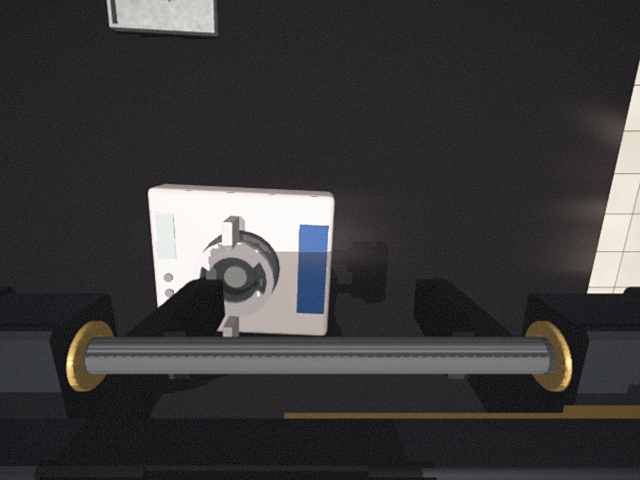

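The tabbed lens is at scene (438,205) and side (262,388). The spare is at scene (400,208). The cell with its ring is at about scene (290,235). Next I'll localise them.

```bash
cat > h.py <<'E'
from bench import sensors, eyes, job
import numpy as np, cv2
from scipy.spatial.transform import Rotation as Ro
from scipy.optimize import least_squares
def cam(n,s=None):
    p=eyes.camera_params(n)
    if n=="wrist":
        s=s or sensors.sense(); T=np.eye(4);T[:3,:3]=s['orientation'];T[:3,3]=s['eef_pos'];M=T@p['mount'];R,c=M[:3,:3],M[:3,3]
    else: R,c=np.array(p['rotation']),np.array(p['xyz'])
    return dict(R=R,c=c,fx=p['fx'],fy=p['fy'],cx=p['cx'],cy=p['cy'])
def proj(C,P):
    q=(np.atleast_2d(P)-C['c'])@C['R']; return np.c_[C['fx']*q[:,0]/q[:,2]+C['cx'],C['fy']*q[:,1]/q[:,2]+C['cy']]
def ray(C,uv):
    d=C['R']@np.array([(uv[0]-C['cx'])/C['fx'],(uv[1]-C['cy'])/C['fy'],1]);return C['c'],d/np.linalg.norm(d)
def atz(C,uv,z):
    c,d=ray(C,uv);return c+d*(z-c[2])/d[2]
def tri(obs):
    A=np.zeros((3,3));b=np.zeros(3)
    for C,uv in obs:
        c,d=ray(C,uv);M=np.eye(3)-np.outer(d,d);A+=M;b+=M@c
    return np.linalg.solve(A,b)
E
python3 - <<'E'
from h import *
for n in ["scene","side","wrist"]:
    eyes.get_image(n); C=cam(n)
    for t,z in [("lens_mid",.0255),("lens",.003),("spare",.003),("cell",0),("cell_mouth",.069),("ring",.073),("ear_a",.087)]:
        if n=="wrist" and t in("lens_mid","lens","spare"):continue
        for r in eyes.landmark_of(n,t)[:4]:
            print(n,t,np.round(r['location'],1),round(r['confidence'],2),np.round(atz(C,r['location'],z),4))
print(sensors.sense()['t'])
E
```

```text
scene lens_mid [434.6 244. ] 0.82 [0.5925 0.2899 0.0255]
scene lens_mid [437.3 203.9] 0.74 [0.4763 0.3224 0.0255]
scene lens_mid [481.  199.2] 0.71 [0.4738 0.437  0.0255]
scene lens [436.  248.5] 0.76 [0.5929 0.2975 0.003 ]
scene lens [437.1 209.5] 0.71 [0.4785 0.3257 0.003 ]
scene lens [478.8 203.8] 0.48 [0.4725 0.4376 0.003 ]
scene spare [398.2 213.3] 0.77 [0.4795 0.2234 0.003 ]
scene cell [293.7 247.7] 0.9 [ 0.5515 -0.0525  0.    ]
scene cell [436.9 203.8] 0.17 [0.4588 0.3301 0.    ]
scene cell_mouth [289.2 231.9] 0.88 [ 0.5475 -0.059   0.069 ]
scene ring [291.2 229.2] 0.95 [ 0.543  -0.0537  0.073 ]
scene ear_a [310.8 223.5] 0.92 [ 0.541  -0.0065  0.087 ]
scene ear_a [267.2 230.1] 0.67 [ 0.5484 -0.1094  0.087 ]
scene ear_a [290.1 227.6] 0.59 [ 0.5472 -0.0557  0.087 ]
side lens_mid [263.  386.9] 0.95 [0.4779 0.3209 0.0255]
side lens_mid [214.8 441.5] 0.93 [0.4727 0.4359 0.0255]
side lens_mid [222.  347.8] 0.9 [0.5915 0.3015 0.0255]
side lens [225.7 355. ] 0.63 [0.5899 0.2975 0.003 ]
side lens [263.2 396.2] 0.62 [0.4776 0.3232 0.003 ]
side lens [218.9 453.3] 0.6 [0.4658 0.4382 0.003 ]
side spare [299.5 358.1] 0.68 [0.4771 0.2246 0.003 ]
side cell [355.  266.9] 0.68 [ 0.5336 -0.0497  0.    ]
side cell_mouth [352.5 241. ] 0.71 [ 0.5426 -0.0487  0.069 ]
side cell_mouth [353.4 266.4] 0.25 [0.4959 0.0207 0.069 ]
side ring [354.  240.8] 0.82 [ 0.5377 -0.0466  0.073 ]
side ear_a [371.2 224.5] 0.86 [ 0.5294 -0.1018  0.087 ]
side ear_a [340.  242.2] 0.68 [ 0.5493 -0.01    0.087 ]
wrist cell [248.4 257.1] 0.84 [ 0.5426 -0.0605  0.    ]
wrist cell_mouth [233.1 279.9] 0.79 [ 0.5411 -0.0609  0.069 ]
wrist ear_a [232.3 330.9] 0.75 [ 0.5416 -0.1067  0.087 ]
wrist ear_a [230.  230.8] 0.63 [ 0.5463 -0.0065  0.087 ]
1.2
```

Call:
apply_moves --series '[-1,-2,0,0,0,0,1,-2.5,-4,0,0,0,0,1,-4,-6.5,0,0,0,0,1,-5.5,-8.1,0,0,0,0,1,-5.5,-8.1,0,0,0,0,1,-5.5,-8.1,0,0,0,0,1,-5.5,-8.1,0,0,0,0,1,-5.5,-8.1,0,0,0,0,1]'

```text
t: 2.2
eef_pos: [0.5445, -0.0543, 0.2386]
orientation: [[-0.001, 1.0, 0.0], [1.0, 0.001, 0.0], [0.0, 0.0, -1.0]]
contact_force: [-0.0, -0.2, -0.1]
finger_gap: 1.005
```

```bash
python3 - <<'E'
from h import *
s=sensors.sense();print(s['t'],s['eef_pos'],s['orientation'],s['contact_force'],s['moment'])
im=eyes.get_image("wrist");cv2.imwrite("pics/w1.png",im);C=cam("wrist",s);print(proj(C,s['eef_pos']))
for t,z in [("cell",0),("cell_mouth",.069),("ring",.073),("ear_a",.087)]:
    for r in eyes.landmark_of("wrist",t)[:3]:
            print(t,np.round(r['location'],1),round(r['confidence'],2),np.round(atz(C,r['location'],z),4))
E
```

```text
2.2 [ 0.54452804 -0.05426131  0.23862959] [[-1.02701287e-03  9.99999409e-01  3.57027534e-04]
 [ 9.99999399e-01  1.02687572e-03  3.84105693e-04]
 [ 3.83738843e-04  3.57421801e-04 -9.99999862e-01]] [-0.01802787 -0.18936388 -0.05552299] [-0.01406528 -0.00732515 -0.02278599]
[[317.58721939 297.55663538]]
cell [315.1 211. ] 0.7 [ 0.5409 -0.0596 -0.    ]
cell_mouth [314.  227.9] 0.75 [ 0.5406 -0.0625  0.069 ]
ear_a [312.6 278.9] 0.96 [ 0.5394 -0.1068  0.087 ]
ear_a [318.  167.3] 0.58 [ 0.5444 -0.0052  0.087 ]
```

View pics/w1.png

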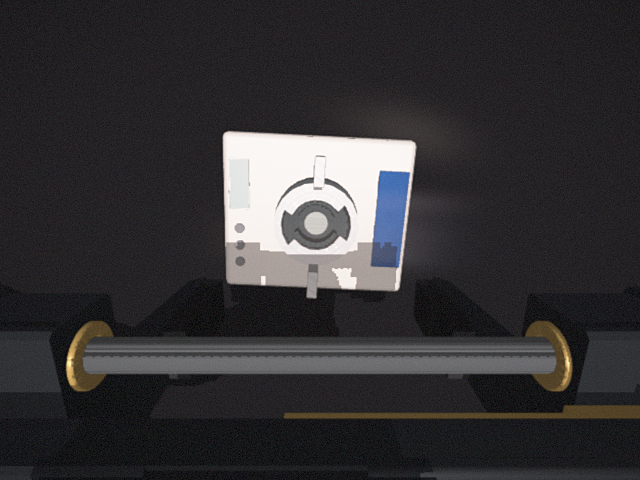

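```bash
python3 - <<'E'
import cv2
im=cv2.imread("pics/w1.png")[120:300,215:420]
cv2.imwrite("pics/w1c.png",cv2.resize(im,None,fx=3.3,fy=3.3,interpolation=cv2.INTER_CUBIC))
E
```

```text
(no output)
```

View pics/w1c.png

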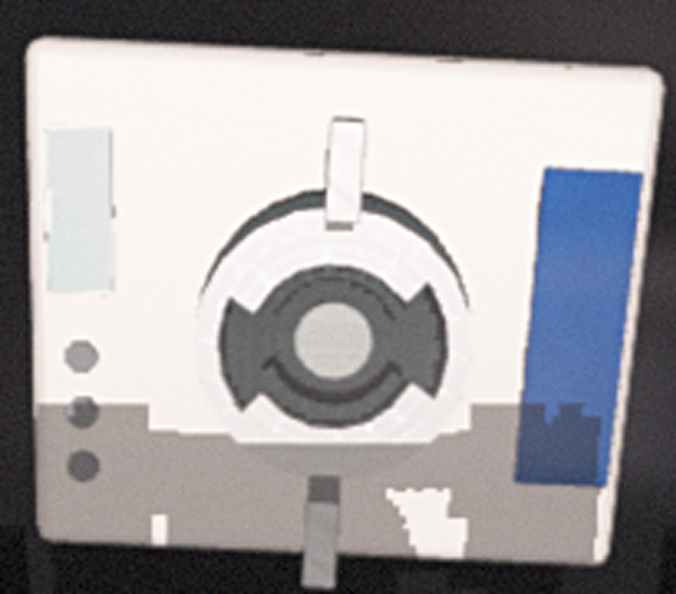

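```bash
python3 - <<'E'
from h import *
s=sensors.sense();C=cam("wrist",s)
f=lambda u,v:np.array([215+u/3.3-.5+.15,120+v/3.3-.5+.15])
P=lambda u,v,z:atz(C,f(u,v),z)[:2]
L=[P(32,100,.04),P(44,500,.04)];R=[P(657,120,.04),P(612,500,.04)];T=[P(80,43,.04),P(620,69,.04)];B=[P(80,543,.04),P(570,562,.04)]
for n,e in zip("LRTB",[L,R,T,B]):
    d=e[1]-e[0];print(n,np.round(e,4).tolist(),np.degrees(np.arctan2(d[1],d[0])))
def X(a,b):
    return np.linalg.solve(np.c_[a[1]-a[0],-(b[1]-b[0])],b[0]-a[0])[0]*(a[1]-a[0])+a[0]
cs=[X(T,L),X(T,R),X(B,R),X(B,L)];print(np.round(cs,4),np.mean(cs,0))
for n,u,v,z in [("seat",335,342,.067),("ringL",197,335,.080),("ringR",473,335,.080),("ringBot",335,475,.080),("gapL",222,345,.076),("gapR",446,345,.076),
 ("earTtop",347,118,.099),("earTbot",341,222,.099),("earBtop",324,497,.099),("earBbot",319,588,.099)]:
    print(n,np.round(P(u,v,z),4))
E
```

```text
L [[0.453, 0.0076], [0.4476, -0.1177]] -92.4586020649518
R [[0.6371, 0.0018], [0.6313, -0.1178]] -92.77229845864443
T [[0.4681, 0.0236], [0.6253, 0.0163]] -2.670299427197273
B [[0.4583, -0.1327], [0.6189, -0.1395]] -2.420868279084664
[[ 0.4537  0.0243]
 [ 0.6378  0.0157]
 [ 0.6303 -0.14  ]
 [ 0.447  -0.1322]] [ 0.54219021 -0.05806277]
seat [ 0.5421 -0.0592]
ringL [ 0.5043 -0.0542]
ringR [ 0.5801 -0.0542]
ringBot [ 0.5421 -0.0949]
gapL [ 0.5107 -0.0579]
gapR [ 0.5731 -0.058 ]
earTtop [0.5454 0.0044]
earTbot [ 0.5439 -0.021 ]
earBtop [ 0.5393 -0.0944]
earBbot [ 0.5378 -0.1209]
```

The view puts the cell axis at about (0.542, -0.058), with cell yaw at -2.6° and ring yaw at -3.5°. So the ring gaps line up with the slots. Next I'll go over the tray.

Call:
apply_moves --series '[3,-0.5,0,0,0,0,1,9,-1.5,0,0,0,0,1,15,-2.5,1,0,0,0,1,21,-3.5,2,0,0,0,1,27,-4.5,4,0,0,0,1,33,-5.5,6,0,0,0,1,38.1,-6.4,6,0,0,0,1,38.1,-6.4,6,0,0,0,1]'

```text
t: 3.45
eef_pos: [0.4774, 0.3328, 0.1784]
orientation: [[-0.009, 1.0, -0.001], [1.0, 0.009, 0.005], [0.005, -0.001, -1.0]]
contact_force: [-0.1, -0.8, 0.2]
finger_gap: 0.998
```

```bash
python3 - <<'E'
from h import *
s=sensors.sense();print(s['t'],s['eef_pos'],s['orientation'],s['qvel'].round(2),s['qpos'].round(1))
im=eyes.get_image("wrist");cv2.imwrite("pics/w2.png",im);C=cam("wrist",s)
for t,z in [("lens",.003),("lens_mid",.0255),("spare",.003)]:
    for r in eyes.landmark_of("wrist",t)[:3]:
            print(t,np.round(r['location'],1),round(r['confidence'],2),np.round(atz(C,r['location'],z),4))
E
```

```text
3.45 [0.47744114 0.33282347 0.17841732] [[-9.37220700e-03  9.99955569e-01 -1.01079041e-03]
 [ 9.99945419e-01  9.37677002e-03  4.60822134e-03]
 [ 4.61749454e-03 -9.67546037e-04 -9.99988871e-01]] [ 4.18 -1.22  4.51  2.82  1.53  0.7   1.1 ] [-34.6  40.6  -7.9 101.    7.9  38.9 -46.3]
lens [318.5 101.5] 0.87 [0.4766 0.4375 0.003 ]
lens [434.3 255. ] 0.77 [0.5914 0.2977 0.003 ]
lens [317.1 231.4] 0.75 [0.4762 0.3205 0.003 ]
lens_mid [320.9 239.6] 0.98 [0.4798 0.3185 0.0255]
lens_mid [312.4  98.9] 0.94 [0.4717 0.4369 0.0255]
lens_mid [442.3 262.1] 0.78 [0.5915 0.2981 0.0255]
spare [323. 319.] 0.67 [0.483  0.2271 0.003 ]
```

View pics/w2.png

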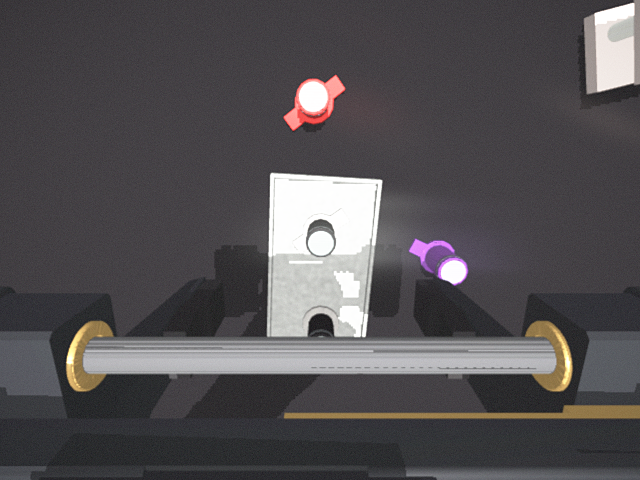

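```bash
python3 - <<'E'
from h import *
for i in range(2): eyes.get_image("wrist")
s=sensors.sense();print(s['t'],s['eef_pos'],s['qvel'].round(2))
im=eyes.get_image("wrist");cv2.imwrite("pics/w3.png",im)
print(s['orientation'].tolist())
cv2.imwrite("pics/w3c.png",cv2.resize(im[165:290,255:390],None,fx=4.6,fy=4.6,interpolation=cv2.INTER_CUBIC))
E
```

```text
3.75 [0.48084351 0.32418204 0.17884741] [-0.03 -0.01 -0.49 -0.18 -0.09 -0.06  0.05]
[[0.002682073023426484, 0.9999963237289775, 0.00039876412457679774], [0.999995903020761, -0.0026816726166458377, -0.0010012860079156914], [-0.0010002129720835368, 0.00040144801303916165, -0.999999419206583]]
```

View pics/w3c.png

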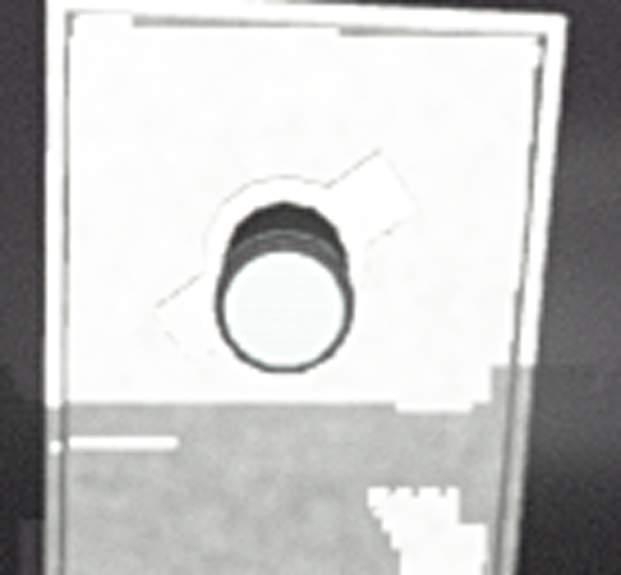

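```bash
python3 - <<'E'
from h import *
s=sensors.sense();C=cam("wrist",s);print(s['eef_pos'],s['t'])
P=lambda u,v,z:atz(C,np.array([255+u/4.6-.4,165+v/4.6-.4]),z)[:2]
pts=dict(a=(327,187),b=(380,150),c=(365,245),d=(415,210),e=(152,310),f=(207,273),g=(190,362))
Q={k:P(*v,.008) for k,v in pts.items()}
an=lambda d:np.degrees(np.arctan2(d[1],d[0]))
print(Q)
print("edges",an(Q['b']-Q['a']),an(Q['d']-Q['c']),an(Q['f']-Q['e']),"ends",an(Q['b']-Q['d'])-90,an(Q['e']-Q['g'])-90)
er=(Q['b']+Q['d'])/2;el=(Q['e']+Q['g'])/2;print(er,el,(er+el)/2,np.linalg.norm(er-el),an(er-el))
print("glass",P(284,309,.048))
E
```

```text
[0.48075003 0.32441899 0.17888704] 3.8
{'a': array([0.48776461, 0.33738739]), 'b': array([0.49840142, 0.34487225]), 'c': array([0.49555631, 0.32538574]), 'd': array([0.50564768, 0.33261129]), 'e': array([0.45166136, 0.3118088 ]), 'f': array([0.46316794, 0.31961659]), 'g': array([0.45927945, 0.30058929])}
edges 35.13306689501321 35.60314087570012 34.158865914173084 ends 30.583209087950195 34.176655826072334
[0.50202455 0.33874177] [0.45547041 0.30619905] [0.47874748 0.32247041] 0.05680067741793867 34.95468825456634
glass [0.47926427 0.32221611]
```

Call:
apply_moves --series '[0,0,1,0,0,-8,1,-0.1,-0.1,2,0,0,-17,1,-0.2,-0.2,3.5,0,0,-26,1,-0.2,-0.2,5,0,0,-35,1,-0.2,-0.2,5,0,0,-35,1,-0.2,-0.2,5,0,0,-35,1,-0.2,-0.2,5,0,0,-35,1,-0.2,-0.2,5,0,0,-35,1]'

```text
t: 4.8
eef_pos: [0.479, 0.3227, 0.1294]
orientation: [[-0.571, 0.821, 0.001], [0.821, 0.571, -0.0], [-0.001, 0.001, -1.0]]
contact_force: [-0.6, 0.1, 0.2]
finger_gap: 1.0
```

```bash
python3 - <<'E'
from h import *
s=sensors.sense();print(s['t'],s['eef_pos'],s['qvel'].round(2),s['qpos'].round(1))
im=eyes.get_image("wrist");cv2.imwrite("pics/w4.png",im)
print(s['orientation'].tolist())
C=cam("wrist",s);print(proj(C,[[.479,.3224,.048],[.479,.3224,.008]]))
cv2.imwrite("pics/w4c.png",cv2.resize(im[150:330,220:420],None,fx=3.3,fy=3.3,interpolation=cv2.INTER_CUBIC))
E
```

```text
4.8 [0.47904352 0.3226507  0.12940353] [ 0.01  0.24  0.01  0.09  0.07 -0.07  0.09] [-29.3  45.  -15.9 103.4  20.2  34.3 -22.8]
[[-0.5709941095570179, 0.8209531391410299, 0.0012923566368693892], [0.8209536371932447, 0.5709948113680814, -0.00022576516930145657], [-0.000923271558536291, 0.000932054299774432, -0.9999991394218354]]
[[317.6699718  246.22231853]
 [317.78270262 231.78498415]]
```

View pics/w4c.png

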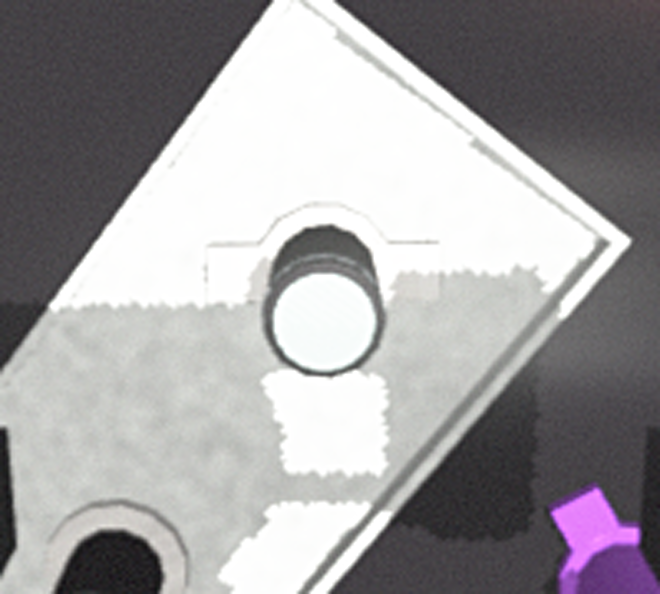

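Yaw matches, with the tabs level in the picture. The glass is centred at pixel (318,247), within 1 mm of the prediction. I'll descend.

Call:
apply_moves --series '[0,0.06,2,0,0,0,1,0,0.06,4.5,0,0,0,1,0,0.06,7,0,0,0,1,0,0.06,9.2,0,0,0,1,0,0.06,10.3,0,0,0,1,0,0.06,10.75,0,0,0,1,0,0.06,10.75,0,0,0,0.35,0,0.06,10.75,0,0,0,0.35]' --grip_force 15

```text
t: 5.85
eef_pos: [0.48, 0.3232, 0.0225]
orientation: [[-0.571, 0.821, 0.002], [0.821, 0.571, 0.0], [-0.001, 0.002, -1.0]]
contact_force: [-0.4, 0.1, 0.1]
finger_gap: 0.798
```

```bash
python3 - <<'E'
from h import *
s=sensors.sense();print(s['t'],s['eef_pos'],s['qvel'].round(2),s['finger_gap'],s['contact_force'],s['moment'])
im=eyes.get_image("wrist");cv2.imwrite("pics/w5.png",im)
E
```

```text
5.85 [0.47999136 0.3232282  0.02254044] [ 0.12 -0.13  0.08 -0.04 -0.1  -0.01  0.02] 0.7984397433672731 [-0.39759279  0.13887371  0.13183633] [-0.00568365 -0.03368532 -0.0085614 ]
```

View pics/w5.png

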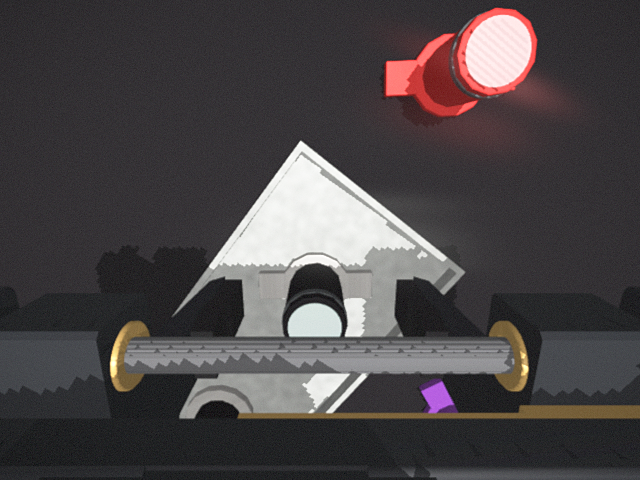

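Call:
apply_moves --series '[0,0,0,0,0,0,0.35,0,0,0,0,0,0,0.3,0,0,0,0,0,0,0.2,0,0,0,0,0,0,0.1,0,0,0,0,0,0,0,0,0,0,0,0,0,0,0,0,0,0,0,0,0,0,0,0,0,0,0,0]' --grip_force 20

```text
t: 6.9
eef_pos: [0.4797, 0.323, 0.0225]
orientation: [[-0.571, 0.821, 0.002], [0.821, 0.571, 0.0], [-0.001, 0.001, -1.0]]
contact_force: [-1.1, -1.2, 2.0]
finger_gap: 0.287
```

```bash
python3 - <<'E'
from h import *
s=sensors.sense();print(s['t'],s['eef_pos'],s['qvel'].round(2),s['finger_gap'],s['contact_force'],s['moment'])
im=eyes.get_image("wrist");cv2.imwrite("pics/w6.png",im)
E
```

```text
6.9 [0.47973901 0.32302352 0.02249634] [-0.03 -0.11 -0.03  0.03 -0.11 -0.15  0.  ] 0.28687865879384944 [-1.09958307 -1.17120171  1.96448064] [-0.22677854  0.31098825  0.00986963]
```

View pics/w6.png

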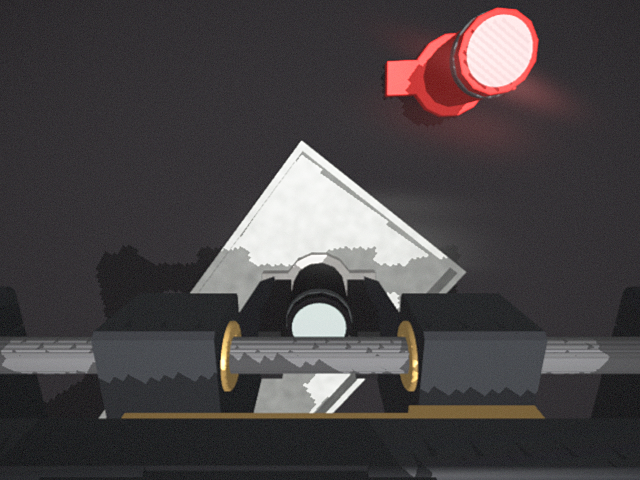

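The lens is gripped, with the opening at 25 mm and the lens centred. I'll lift and carry it.

Call:
apply_moves --series '[0,0,-2,0,0,0,0,0,0,-5,0,0,0,0,0,0,-8.5,0,0,0,0,-2.2,-1,-11,0,0,3,0,-5.8,-2.8,-11.8,0,0,8,0,-10,-4.7,-11.8,0,0,14,0,-14.3,-6.8,-11.8,0,0,20,0,-18.7,-8.9,-11.8,0,0,27,0]'

```text
t: 7.95
eef_pos: [0.5139, 0.1174, 0.1405]
orientation: [[-0.133, 0.991, 0.003], [0.991, 0.133, 0.001], [0.0, 0.003, -1.0]]
contact_force: [1.6, 0.7, -1.8]
finger_gap: 0.291
```

```bash
python3 - <<'E'
from h import *
s=sensors.sense();R=s['orientation'];print(s['t'],s['eef_pos'],s['finger_gap'],R.tolist())
d=np.array([.5425,-.0575,.1400])-s['eef_pos'];print("delta tool cm",R.T@d*100,"yaw",np.degrees(np.arctan2(R[1,1],R[0,1])))
E
```

```text
7.95 [0.51389484 0.1174408  0.14054892] 0.2914179926355635 [[-0.13270470556907107, 0.9911517678433305, 0.002763009385898345], [0.9911556052119866, 0.13270372272992334, 0.0005368710088909746], [0.0001654590181197134, 0.0028098175492499663, -0.9999960387664809]]
delta tool cm [-17.71896868   0.5135212    0.05340358] yaw 7.625888468076747
```

Call:
apply_moves --series '[-4.5,0.1,0,0,0,3,0,-8.5,0.2,0,0,0,6,0,-12,0.3,0,0,0,8,0,-15,0.4,0,0,0,9.5,0,-17,0.5,0.05,0,0,10.2,0,-17.7,0.5,0.05,0,0,10.2,0,-17.7,0.5,0.05,0,0,10.2,0,-17.7,0.5,0.05,0,0,10.2,0]'

```text
t: 8.95
eef_pos: [0.5423, -0.0558, 0.14]
orientation: [[0.043, 0.999, 0.003], [0.999, -0.043, 0.002], [0.002, 0.003, -1.0]]
contact_force: [-0.5, 0.3, -1.1]
finger_gap: 0.291
```

```bash
python3 - <<'E'
from h import *
eyes.get_image("wrist")
for i in range(2): eyes.get_image("side")
s=sensors.sense();R=s['orientation'];print(s['t'],s['eef_pos'],s['finger_gap'],s['contact_force'],s['moment'],s['qvel'].round(2),s['qpos'].round(1))
d=np.array([.5425,-.0575,.1400])-s['eef_pos'];print("delta tool cm",R.T@d*100,"yaw",np.degrees(np.arctan2(R[1,1],R[0,1])))
im=eyes.get_image("wrist");cv2.imwrite("pics/w7.png",im)
im=eyes.get_image("side");cv2.imwrite("pics/s7.png",cv2.resize(im[130:320,250:450],None,fx=3,fy=3,interpolation=cv2.INTER_CUBIC))
E
```

```text
9.1 [ 0.5423203  -0.05622267  0.14006436] 0.2888190753354794 [-1.26391622  0.88622697 -1.91928607] [ 0.00931641 -0.03728537 -0.00452606] [ 0.02 -0.05  0.23 -0.04 -0.07 -0.01 -0.05] [  7.9  41.9 -11.4 108.9  14.9  30.5 -15.9]
delta tool cm [-0.12684604  0.02344603  0.00635577] yaw -2.472291809547748
```

View pics/w7.png

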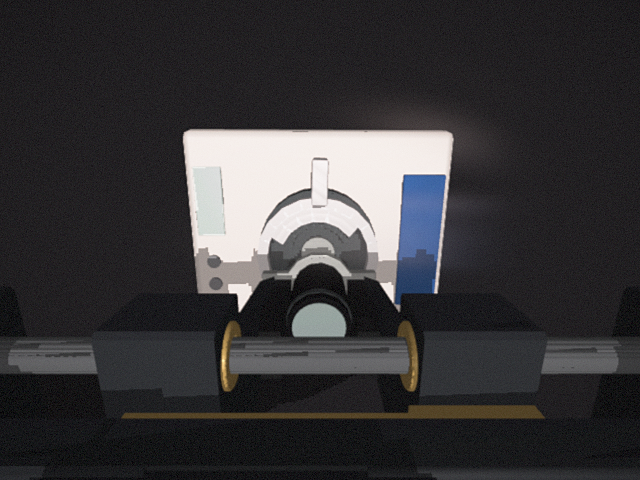

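View pics/s7.png

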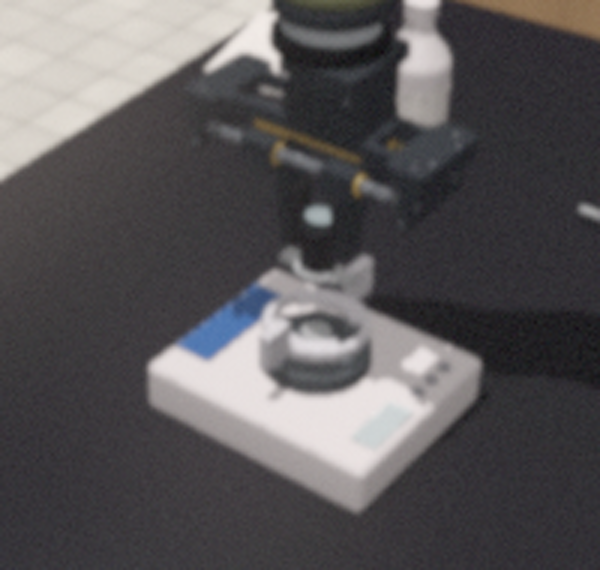

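```bash
cat > ov.py <<'E'
from h import *
import sys
def overlay(img,s,out,cell=(.5425,-.0575),cy=-2.6,ry=-3.5,rz=.073,lens=True,off=(0,0),crop=(120,350,200,440),k=3.0):
    C=cam("wrist",s);im=cv2.resize(img[crop[0]:crop[1],crop[2]:crop[3]],None,fx=k,fy=k,interpolation=cv2.INTER_CUBIC)
    def draw(P,col):
        q=proj(C,P);q=((q-[crop[2],crop[0]]+.5)*k).astype(int);cv2.polylines(im,[q.reshape(-1,1,2)],False,col,1)
    th=np.radians(np.arange(0,361,5))
    def circ(c,r,z): return np.c_[c[0]+r*np.cos(th),c[1]+r*np.sin(th),np.full(len(th),z)]
    def rot(p,a,c): a=np.radians(a);p=np.array(p,float);return np.c_[c[0]+p[:,0]*np.cos(a)-p[:,1]*np.sin(a),c[1]+p[:,0]*np.sin(a)+p[:,1]*np.cos(a)]
    draw(circ(cell,.0385,rz+.007),(0,0,255));draw(circ(cell,.041,.055),(0,255,255))
    q=rot([[-.095,-.08],[.095,-.08],[.095,.08],[-.095,.08],[-.095,-.08]],cy,cell);draw(np.c_[q,np.full(5,.04)],(255,0,255))
    for sg in(1,-1):
        q=rot([[-.0045,sg*.0375],[.0045,sg*.0375],[.0045,sg*.0625],[-.0045,sg*.0625],[-.0045,sg*.0375]],ry,cell);draw(np.c_[q,np.full(5,rz+.026)],(0,255,0))
    if lens:
        T=s['orientation'];c=s['eef_pos']+T@np.array([off[0],off[1],.0195]) 
        for r,z in((.017,0),(.017,.005),(.013,.045)): draw(circ(c[:2],r,c[2]+z),(255,100,0))
        a=np.degrees(np.arctan2(T[1,1],T[0,1]))
        q=rot([[-.0285,-.007],[.0285,-.007],[.0285,.007],[-.0285,.007],[-.0285,-.007]],a,c[:2]);draw(np.c_[q,np.full(5,c[2]+.005)],(255,100,0))
    cv2.imwrite(out,im)
E
python3 - <<'E'
from ov import *
s=sensors.sense();overlay(cv2.imread("pics/w7.png"),s,"pics/o7.png")
E
```

```text
(no output)
```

View pics/o7.png

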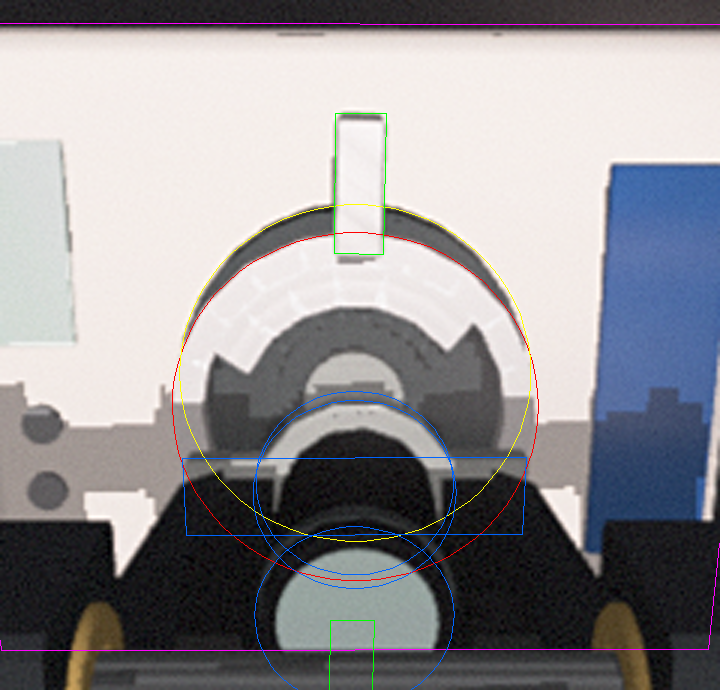

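The lens sits squarely in the hand and is aligned with the slots to about 1 mm. I'll lower it to just above the collar rim.

Call:
apply_moves --series '[-0.18,0.02,0,0,0,0,0,-0.18,0.02,1,0,0,0,0,-0.18,0.02,2,0,0,0,0,-0.18,0.02,3,0,0,0,0,-0.18,0.02,3.9,0,0,0,0,-0.18,0.02,4.6,0,0,0,0,-0.18,0.02,4.8,0,0,0,0,-0.18,0.02,4.8,0,0,0,0]'

```text
t: 10.2
eef_pos: [0.5426, -0.0584, 0.092]
orientation: [[0.044, 0.999, 0.003], [0.999, -0.044, 0.001], [0.001, 0.003, -1.0]]
contact_force: [0.5, 0.3, -1.0]
finger_gap: 0.288
```

```bash
python3 - <<'E'
from ov import *
eyes.get_image("wrist")
s=sensors.sense();print(s['t'],s['eef_pos'],s['finger_gap'],s['contact_force'],s['moment'],s['qvel'].round(2))
im=eyes.get_image("wrist");cv2.imwrite("pics/w8.png",im)
overlay(im,s,"pics/o8.png",cell=(.5424,-.058))
E
```

```text
10.25 [ 0.54276895 -0.05843981  0.09222649] 0.28718974387200663 [-0.15255973 -0.76482653 -0.99217494] [-0.02187641  0.05040079 -0.00202569] [ 0.08 -0.3  -0.1   0.03 -0.01  0.11  0.03]
```

View pics/o8.png

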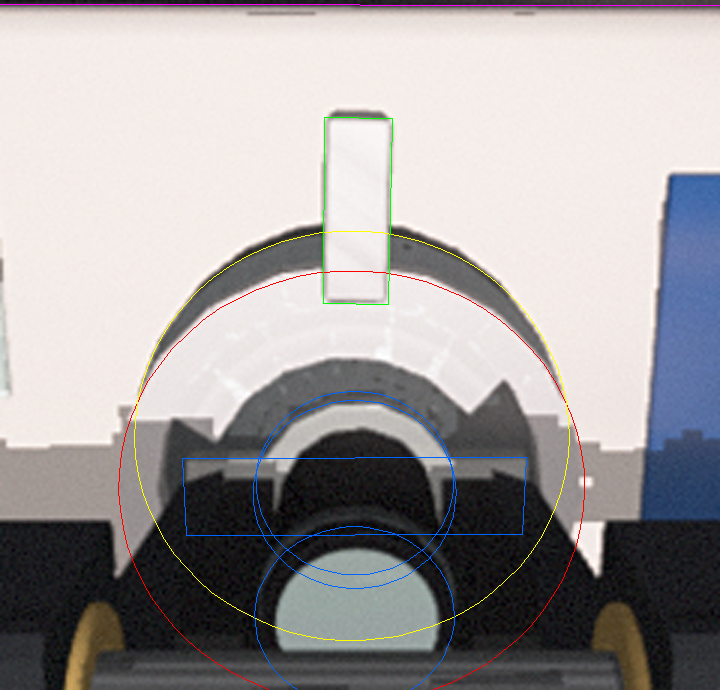

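Call:
apply_moves --series '[0.05,-0.02,0.1,0,0,0,0,0.05,-0.02,0.2,0,0,0,0,0.05,-0.02,0.3,0,0,0,0,0.05,-0.02,0.4,0,0,0,0,0.05,-0.02,0.5,0,0,0,0,0.05,-0.02,0.55,0,0,0,0,0.05,-0.02,0.6,0,0,0,0,0.05,-0.02,0.6,0,0,0,0]'

```text
t: 11.3
eef_pos: [0.5426, -0.0579, 0.0863]
orientation: [[0.044, 0.999, 0.003], [0.999, -0.044, 0.001], [0.001, 0.003, -1.0]]
contact_force: [0.4, 0.1, -0.4]
finger_gap: 0.286
```

```bash
python3 - <<'E'
from ov import *
eyes.get_image("wrist")
s=sensors.sense();print(s['t'],s['eef_pos'],s['finger_gap'],s['contact_force'],s['moment'],s['qvel'].round(2))
im=eyes.get_image("wrist");cv2.imwrite("pics/w9.png",im)
overlay(im,s,"pics/o9.png",cell=(.5424,-.058))
E
```

```text
11.35 [ 0.54264    -0.0579171   0.08634493] 0.2841067843369979 [ 0.16176242 -0.41588605 -0.30263497] [0.00835002 0.0249613  0.01184979] [ 0.04 -0.    0.01  0.09  0.    0.05  0.01]
```

View pics/o9.png

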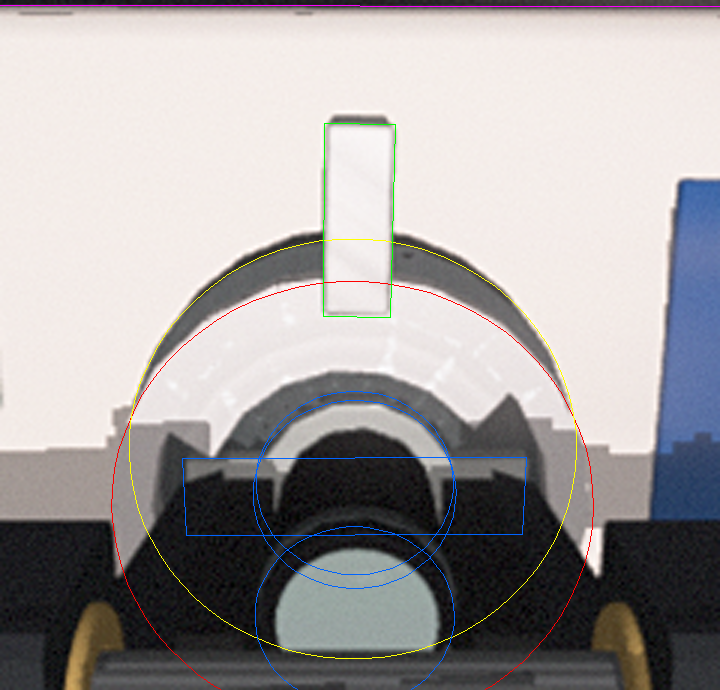

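Call:
apply_moves --series '[0,0,0.05,0,0,0,0,0,0,0.1,0,0,0,0,0,0,0.15,0,0,0,0,0,0,0.2,0,0,0,0,0,0,0.2,0,0,0,0,0,0,0.2,0,0,0,0,0,0,0.2,0,0,0,0.1,0,0,0.2,0,0,0,0.2]' --grip_force 5

```text
t: 12.4
eef_pos: [0.5427, -0.0579, 0.0844]
orientation: [[0.044, 0.999, 0.003], [0.999, -0.044, 0.001], [0.001, 0.003, -1.0]]
contact_force: [-0.1, -0.3, -0.4]
finger_gap: 0.292
```

```bash
python3 - <<'E'
from ov import *
s=sensors.sense();print(s['t'],s['eef_pos'],s['finger_gap'],s['contact_force'],s['moment'],s['qvel'].round(2))
E
```

```text
12.4 [ 0.5426668  -0.05792176  0.08438189] 0.29231330354211926 [-0.06938832 -0.25979144 -0.42844806] [ 0.02227357  0.14918258 -0.01836129] [-0.04  0.13 -0.06 -0.07  0.1  -0.05  0.01]
```

Call:
apply_moves --series '[0,0,0,0,0,0,0.3,0,0,0,0,0,0,0.4,0,0,0,0,0,0,0.5,0,0,0,0,0,0,0.6,0,0,-0.1,0,0,0,0.7,0,0,-2,0,0,0,0.9,0,0,-5,0,0,0,1,0,0,-8,0,0,0,1]'

```text
t: 13.4
eef_pos: [0.5422, -0.058, 0.1652]
orientation: [[0.044, 0.999, 0.003], [0.999, -0.044, 0.001], [0.001, 0.003, -1.0]]
contact_force: [0.4, 1.2, 0.6]
finger_gap: 0.994
```

```bash
python3 - <<'E'
from ov import *
for i in range(2): eyes.get_image("side")
s=sensors.sense();print(s['t'],s['eef_pos'],s['finger_gap'],s['contact_force'],s['moment'],s['qvel'].round(2))
im=eyes.get_image("wrist");cv2.imwrite("pics/w10.png",im)
cv2.imwrite("pics/o10r.png",cv2.resize(im[110:330,200:440],None,fx=3,fy=3,interpolation=cv2.INTER_CUBIC))
im=eyes.get_image("side");cv2.imwrite("pics/s10.png",cv2.resize(im[130:320,250:450],None,fx=3,fy=3,interpolation=cv2.INTER_CUBIC))
E
```

```text
13.5 [ 0.54434901 -0.05806047  0.16714271] 0.9976745409173664 [ 0.52095094 -0.38206674 -0.40254159] [ 0.06025528 -0.03266209 -0.01775738] [-0.54  2.9   0.79  2.05  0.77 -2.51 -0.69]
```

View pics/o10r.png

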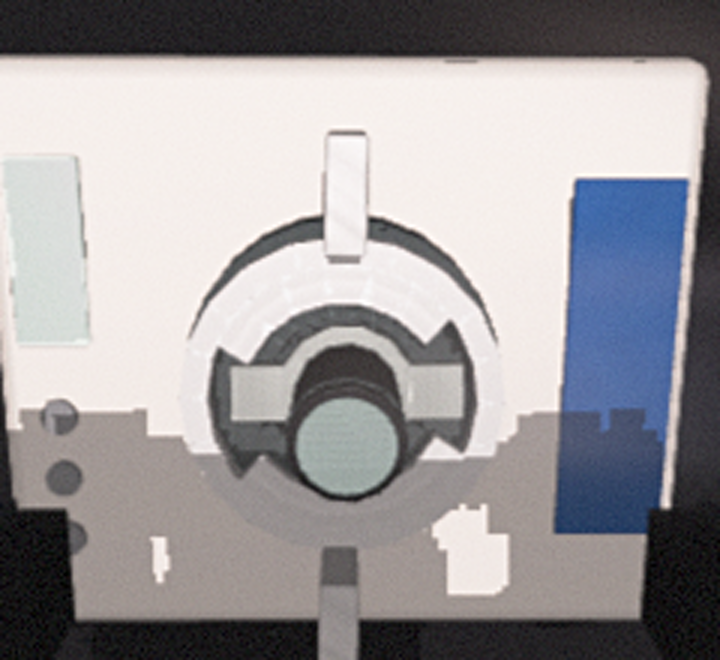

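View pics/s10.png

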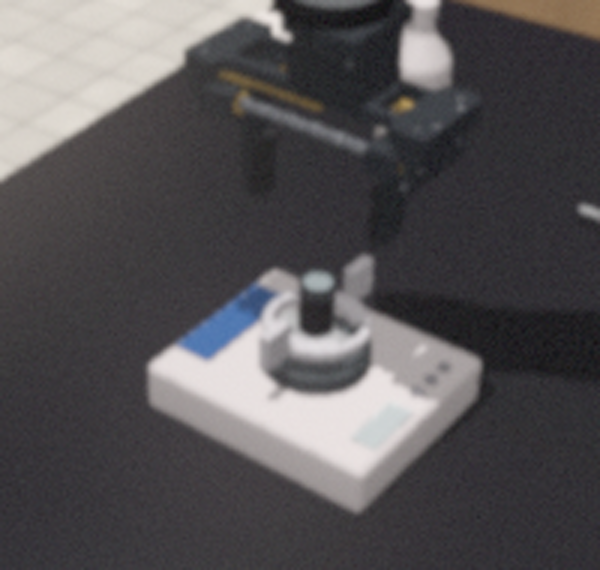

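The lens is seated, with both tabs in the ring gaps and slots and level. The hand has let go and is clear. To push both ears with the open fingers, I'll first turn the hand counter-clockwise above everything.

Call:
apply_moves --series '[0,0,0,0,0,-8,1,0,0,0,0,0,-18,1,0,0,0,0,0,-28,1,0,0,0,0,0,-38,1,0,0,0,0,0,-48,1,0,0,0,0,0,-58,1,0,0,0,0,0,-68,1,0,0,0,0,0,-78,1]'

```text
t: 14.6
eef_pos: [0.5414, -0.0581, 0.163]
orientation: [[-0.97, 0.245, 0.001], [0.245, 0.97, 0.001], [-0.001, 0.001, -1.0]]
contact_force: [0.3, 0.1, -0.0]
finger_gap: 1.0
```

```bash
cat > st.py <<'E'
from h import *
s=sensors.sense();R=s['orientation'];c=np.array([.5424,-.0578])
print(s['t'],s['eef_pos'].round(4),"F",s['contact_force'].round(2),"M",s['moment'].round(3),"qv",s['qvel'].round(1),"q",s['qpos'].round(1),"eff7",s['joint_efforts'][6].round(3))
r=s['eef_pos'][:2]-c;F=s['contact_force'];print("Mz about axis",s['moment'][2]+r[0]*F[1]-r[1]*F[0])
print("yaw tool y",np.degrees(np.arctan2(R[1,1],R[0,1])),"tilt",R[:,2].round(4),"to axis (tool cm)",(R.T@np.r_[c-s['eef_pos'][:2],0]*100).round(2))
E
python3 st.py
```

```text
14.6 [ 0.5414 -0.0581  0.163 ] F [ 0.3   0.1  -0.01] M [ 0.083 -0.059 -0.   ] qv [ 12.3   4.8 -22.4  -0.6  19.3   9.9  61. ] q [ 21.8  43.  -34.7 107.2  36.1  41.1  42. ] eff7 -1.126
Mz about axis -4.5772360875285026e-05
yaw tool y 75.82059950926804 tilt [ 0.0013  0.0011 -1.    ] to axis (tool cm) [-0.09  0.05  0.  ]
```

Call:
apply_moves --series '[-0.1,0,0,0,0,-10,1,-0.1,0,0,0,0,-20,1,-0.1,0,0,0,0,-30,1,-0.1,0,0,0,0,-39,1,-0.1,0,0,0,0,-45,1,-0.1,0,0,0,0,-45,1,-0.1,0,0,0,0,-45,1,-0.1,0,0,0,0,-45,1]'

```text
t: 15.6
eef_pos: [0.5423, -0.0583, 0.1628]
orientation: [[-0.859, -0.512, 0.001], [-0.512, 0.859, 0.001], [-0.001, 0.0, -1.0]]
contact_force: [-0.3, 0.7, -0.1]
finger_gap: 1.0
```

```bash
python3 st.py; python3 - <<'E'
from h import *
im=eyes.get_image("wrist");cv2.imwrite("pics/w11.png",im)
E
```

```text
15.6 [ 0.5423 -0.0583  0.1628] F [-0.34  0.67 -0.13] M [ 0.09  -0.01  -0.025] qv [ 0.1 -0.2 -0.1 -0.2  0.1  0.1  0.2] q [ 28.   46.4 -46.7 106.8  45.5  47.5  78.1] eff7 -0.01
Mz about axis -0.0256373549249956
yaw tool y 120.77405317229137 tilt [ 8.e-04  1.e-03 -1.e+00] to axis (tool cm) [-0.03  0.03  0.  ]
```

View pics/w11.png

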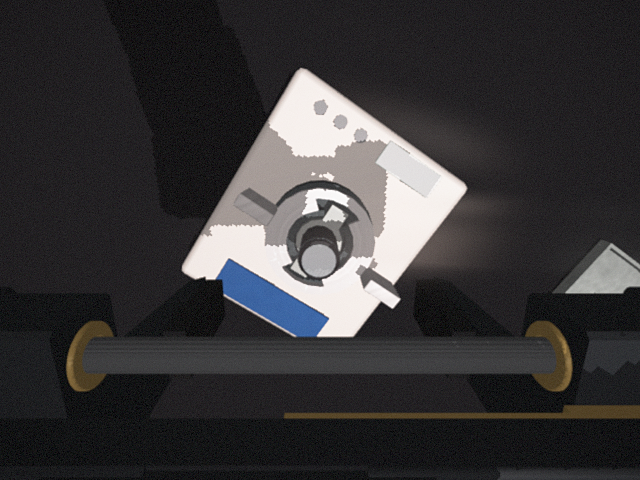

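```bash
python3 - <<'E'
from ov import *
s=sensors.sense();C=cam("wrist",s)
print(atz(C,(319,258),.110),atz(C,(319,258),.1095))
overlay(cv2.imread("pics/w11.png"),s,"pics/o11.png",cell=(.5424,-.0578),lens=False,crop=(60,340,180,480),k=2.1)
E
```

```text
[ 0.54192921 -0.05857392  0.11      ] [ 0.54207547 -0.05848612  0.1095    ]
```

View pics/o11.png

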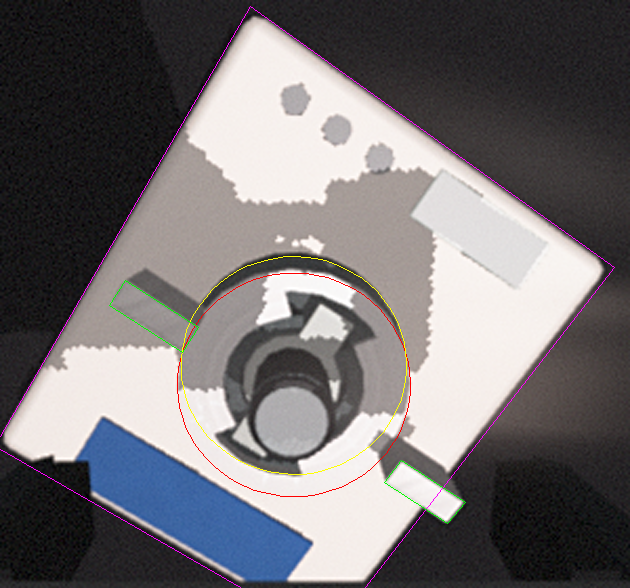

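Call:
apply_moves --series '[-0.03,0.03,1.5,0,0,0,1,-0.03,0.03,3.5,0,0,0,1,-0.03,0.03,5.5,0,0,0,1,-0.03,0.03,7.3,0,0,0,1,-0.03,0.03,8.6,0,0,0,1,-0.03,0.03,9.1,0,0,0,1,-0.03,0.03,9.1,0,0,0,1,-0.03,0.03,9.1,0,0,0,1]'

```text
t: 16.65
eef_pos: [0.543, -0.0577, 0.0724]
orientation: [[-0.859, -0.512, 0.002], [-0.512, 0.859, 0.001], [-0.002, -0.0, -1.0]]
contact_force: [-0.1, 0.2, 0.9]
finger_gap: 0.998
```

```bash
python3 st.py
```

```text
16.65 [ 0.543  -0.0577  0.0724] F [-0.12  0.23  0.93] M [ 0.126 -0.153 -0.007] qv [ 0.  -0.2 -0.   0.1 -0.  -0.1  0. ] q [ 24.   53.5 -39.6 109.6  55.5  38.3  69.8] eff7 -0.001
Mz about axis -0.007054987212929735
yaw tool y 120.78462279624337 tilt [ 0.0021  0.0011 -1.    ] to axis (tool cm) [ 0.06  0.02 -0.  ]
```

Call:
apply_moves --series '[0.05,0.02,0,0,0,5,1,0.05,0.02,0,0,0,11,1,0.05,0.02,0,0,0,17,1,0.05,0.02,0,0,0,23,1,0.05,0.02,0,0,0,30,1,0.05,0.02,0,0,0,37,1,0.05,0.02,0,0,0,42,1,0.05,0.02,0,0,0,42,1]'

```text
t: 17.65
eef_pos: [0.5425, -0.0577, 0.0729]
orientation: [[-0.981, 0.193, 0.003], [0.193, 0.981, 0.001], [-0.002, 0.001, -1.0]]
contact_force: [-0.2, -0.4, -1.3]
finger_gap: 1.005
```

```bash
python3 st.py; python3 - <<'E'
from h import *
im=eyes.get_image("wrist");cv2.imwrite("pics/w12.png",im)
E
python3 st.py
```

```text
17.65 [ 0.5425 -0.0577  0.0729] F [-0.24 -0.41 -1.32] M [0.105 0.123 0.009] qv [ 0.4  0.3 -0.6 -0.1  0.4  0.2  1.5] q [ 18.5  50.9 -29.4 110.   46.7  31.6  35.7] eff7 -0.269
Mz about axis 0.008657318567721237
yaw tool y 78.85775884919158 tilt [ 2.6e-03  8.0e-04 -1.0e+00] to axis (tool cm) [ 0.   -0.02 -0.  ]
17.7 [ 0.5425 -0.0577  0.0728] F [-0.11  0.74 -0.6 ] M [0.131 0.098 0.073] qv [ 0.3  0.3 -0.3 -0.1  0.1 -0.   0.1] q [ 18.5  50.9 -29.5 110.   46.7  31.6  35.7] eff7 -0.106
Mz about axis 0.07261571559455318
yaw tool y 78.89262667004475 tilt [ 2.6e-03  9.0e-04 -1.0e+00] to axis (tool cm) [ 0.01 -0.01 -0.  ]
```

View pics/w12.png

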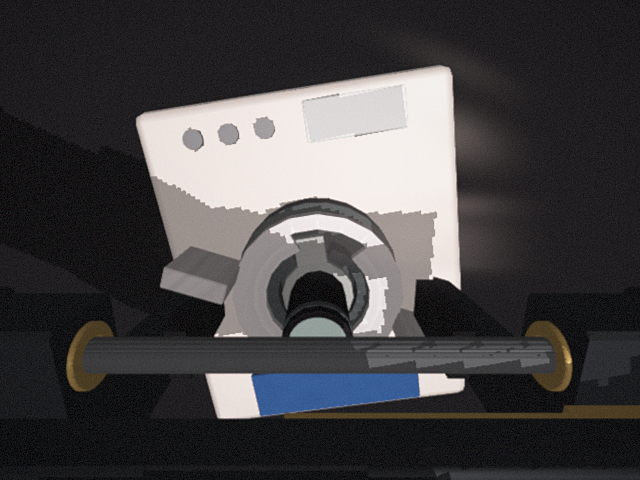

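Call:
apply_moves --series '[0,0,0,0,0,3,1,0,0,0,0,0,6,1,0,0,0,0,0,9,1,0,0,0,0,0,12,1,0,0,0,0,0,14,1,0,0,0,0,0,16,1,0,0,0,0,0,16,1,0,0,0,0,0,16,1]'

```text
t: 18.7
eef_pos: [0.5425, -0.0576, 0.0728]
orientation: [[-0.89, 0.455, 0.003], [0.455, 0.89, 0.001], [-0.002, 0.002, -1.0]]
contact_force: [-0.6, 0.4, -1.2]
finger_gap: 0.999
```

```bash
cat > m.py <<'E'
from h import *
import sys
c=np.array([.5424,-.0578]);L=[]
for i in range(int(sys.argv[1]) if len(sys.argv)>1 else 5):
    im=eyes.get_image("wrist");s=sensors.sense();r=s['eef_pos'][:2]-c;F=s['contact_force'];R=s['orientation']
    L.append([s['moment'][2]+r[0]*F[1]-r[1]*F[0],-s['joint_efforts'][6],*F,np.degrees(np.arctan2(R[1,1],R[0,1]))])
L=np.array(L);print("t",s['t'],"Mz",L[:,0].round(3),"mean",L[:,0].mean().round(3),"eff7",L[:,1].mean().round(3),"F",L[:,2:5].mean(0).round(2),"yaw",L[:,5].mean().round(2),"pos",s['eef_pos'].round(4),"q7",s['qpos'][6].round(1))
print("to axis tool cm",(R.T@np.r_[c-s['eef_pos'][:2],0]*100).round(2))
cv2.imwrite("pics/last.png",im)
E
python3 m.py
```

```text
t 18.95 Mz [0.062 0.029 0.036 0.032 0.117] mean 0.055 eff7 0.047 F [-0.73  0.45 -0.69] yaw 62.91 pos [ 0.5425 -0.0576  0.0728] q7 23.8
to axis tool cm [ 0.   -0.02 -0.  ]
```

Call:
apply_moves --series '[0,0,0,0,0,1,1,0,0,0,0,0,2,1,0,0,0,0,0,3,1,0,0,0,0,0,4,1,0,0,0,0,0,5,1,0,0,0,0,0,6,1,0,0,0,0,0,6,1,0,0,0,0,0,6,1]'

```text
t: 19.95
eef_pos: [0.5426, -0.0576, 0.0728]
orientation: [[-0.838, 0.546, 0.003], [0.546, 0.838, 0.001], [-0.002, 0.002, -1.0]]
contact_force: [-0.9, -0.2, -1.4]
finger_gap: 1.001
```

```bash
python3 m.py
```

```text
t 20.2 Mz [0.061 0.04  0.055 0.042 0.079] mean 0.055 eff7 0.051 F [-0.56  0.74 -0.61] yaw 56.9 pos [ 0.5426 -0.0576  0.0728] q7 19.5
to axis tool cm [ 0.01 -0.02 -0.  ]
```

Call:
apply_moves --series '[0,0,0,0,0,1,1,0,0,0,0,0,2,1,0,0,0,0,0,3,1,0,0,0,0,0,4,1,0,0,0,0,0,5,1,0,0,0,0,0,6,1,0,0,0,0,0,6,1,0,0,0,0,0,6,1]'

```text
t: 21.2
eef_pos: [0.5427, -0.0577, 0.0729]
orientation: [[-0.776, 0.631, 0.003], [0.631, 0.776, 0.001], [-0.002, 0.003, -1.0]]
contact_force: [-1.3, 0.4, -0.6]
finger_gap: 0.998
```

```bash
python3 m.py
```

```text
t 21.45 Mz [ 0.038 -0.018  0.072  0.039  0.047] mean 0.036 eff7 0.047 F [-0.74  1.08 -0.61] yaw 50.9 pos [ 0.5426 -0.0576  0.0729] q7 15.3
to axis tool cm [ 0.01 -0.03 -0.  ]
```

Call:
apply_moves --series '[0,0,0,0,0,1,1,0,0,0,0,0,2,1,0,0,0,0,0,3,1,0,0,0,0,0,4,1,0,0,0,0,0,5,1,0,0,0,0,0,6,1,0,0,0,0,0,6,1,0,0,0,0,0,6,1]'

```text
t: 22.45
eef_pos: [0.5427, -0.0577, 0.0729]
orientation: [[-0.706, 0.708, 0.003], [0.708, 0.706, 0.001], [-0.001, 0.003, -1.0]]
contact_force: [-0.1, 0.7, -0.4]
finger_gap: 0.996
```

```bash
python3 m.py 4
```

```text
t 22.65 Mz [ 0.06  -0.004  0.016  0.039] mean 0.028 eff7 0.041 F [-0.38  0.54 -0.75] yaw 44.9 pos [ 0.5427 -0.0577  0.0729] q7 11.1
to axis tool cm [ 0.01 -0.03 -0.  ]
```

Call:
apply_moves --series '[0,0,0,0,0,1,1,0,0,0,0,0,2,1,0,0,0,0,0,3,1,0,0,0,0,0,4,1,0,0,0,0,0,5,1,0,0,0,0,0,6,1,0,0,0,0,0,6,1,0,0,0,0,0,6,1]'

```text
t: 23.65
eef_pos: [0.5428, -0.0577, 0.073]
orientation: [[-0.628, 0.778, 0.003], [0.778, 0.628, 0.001], [-0.001, 0.003, -1.0]]
contact_force: [0.0, -0.2, 0.3]
finger_gap: 1.001
```

```bash
python3 m.py 4
```

```text
t 23.85 Mz [0.062 0.008 0.025 0.03 ] mean 0.031 eff7 0.035 F [-0.85  0.63 -0.35] yaw 38.89 pos [ 0.5428 -0.0578  0.073 ] q7 7.0
to axis tool cm [ 0.02 -0.03 -0.  ]
```

View pics/last.png

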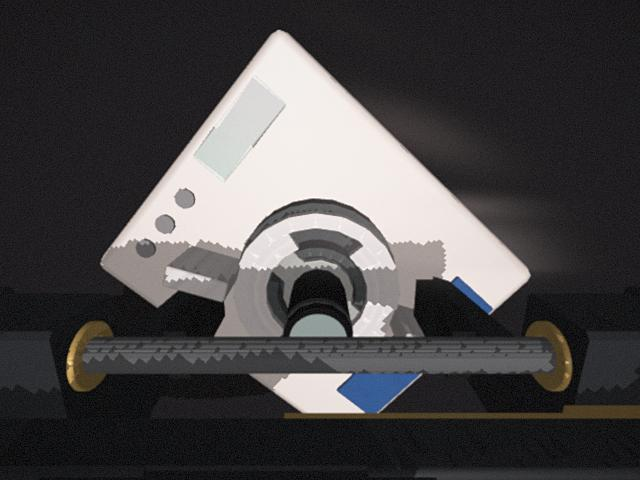

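Call:
apply_moves --series '[0,0,0,0,0,0.8,1,0,0,0,0,0,1.6,1,0,0,0,0,0,2.4,1,0,0,0,0,0,3.2,1,0,0,0,0,0,4,1,0,0,0,0,0,4.8,1,0,0,0,0,0,5.6,1,0,0,0,0,0,6.4,1]'

```text
t: 24.85
eef_pos: [0.5428, -0.0578, 0.073]
orientation: [[-0.536, 0.844, 0.003], [0.844, 0.536, 0.001], [-0.001, 0.003, -1.0]]
contact_force: [-0.3, 0.5, -2.0]
finger_gap: 1.004
```

```bash
python3 st.py; python3 m.py 4
```

```text
24.85 [ 0.5428 -0.0578  0.073 ] F [-0.31  0.48 -1.98] M [ 0.052 -0.037  0.078] qv [-0.9 -0.3  1.6  0.1 -2.4 -0.6 -4.2] q [ 11.7  49.  -17.6 110.4  32.2  25.3   2.7] eff7 -0.024
Mz about axis 0.07775926338514784
yaw tool y 32.43443587471039 tilt [ 3.2e-03  9.0e-04 -1.0e+00] to axis (tool cm) [ 0.02 -0.03 -0.  ]
t 25.05 Mz [0.096 0.049 0.056 0.061] mean 0.066 eff7 0.082 F [-0.19 -0.19 -0.67] yaw 32.46 pos [ 0.5428 -0.0578  0.073 ] q7 2.8
to axis tool cm [ 0.02 -0.03 -0.  ]
```

Call:
apply_moves --series '[0,0,0,0,0,0.8,1,0,0,0,0,0,1.6,1,0,0,0,0,0,2.4,1,0,0,0,0,0,3.2,1,0,0,0,0,0,4,1,0,0,0,0,0,4.8,1,0,0,0,0,0,5.6,1,0,0,0,0,0,6.4,1]'

```text
t: 26.05
eef_pos: [0.5428, -0.0579, 0.073]
orientation: [[-0.439, 0.899, 0.003], [0.899, 0.439, 0.001], [-0.001, 0.003, -1.0]]
contact_force: [0.4, -0.5, -2.9]
finger_gap: 0.999
```

```bash
python3 st.py; python3 m.py 4
```

```text
26.05 [ 0.5428 -0.0579  0.073 ] F [ 0.36 -0.54 -2.86] M [-0.092 -0.034  0.115] qv [-0.9 -0.2  1.6  0.  -2.5 -0.6 -4. ] q [ 10.8  48.8 -16.1 110.4  29.9  24.6  -1.5] eff7 -0.039
Mz about axis 0.11472858162193464
yaw tool y 26.021746155281207 tilt [ 3.3e-03  8.0e-04 -1.0e+00] to axis (tool cm) [ 0.03 -0.03 -0.  ]
t 26.25 Mz [0.129 0.127 0.109 0.11 ] mean 0.119 eff7 0.094 F [ 0.34 -0.71 -1.11] yaw 26.05 pos [ 0.5428 -0.0579  0.0731] q7 -1.4
to axis tool cm [ 0.03 -0.03 -0.  ]
```

Call:
apply_moves --series '[0,0,0,0,0,0.4,1,0,0,0,0,0,0.8,1,0,0,0,0,0,1.2,1,0,0,0,0,0,1.6,1,0,0,0,0,0,2,1,0,0,0,0,0,2.4,1,0,0,0,0,0,2.7,1,0,0,0,0,0,3,1]'

```text
t: 27.25
eef_pos: [0.5428, -0.0579, 0.0731]
orientation: [[-0.392, 0.92, 0.003], [0.92, 0.392, 0.001], [-0.001, 0.003, -1.0]]
contact_force: [0.8, -1.2, -2.7]
finger_gap: 1.003
```

```bash
python3 m.py 6
```

```text
t 27.55 Mz [0.13  0.067 0.07  0.081 0.124 0.154] mean 0.104 eff7 0.105 F [-0.08 -0.84 -2.12] yaw 23.06 pos [ 0.5428 -0.0579  0.0731] q7 -3.4
to axis tool cm [ 0.03 -0.03 -0.  ]
```

Still in the spring stage at about 0.10 N m. I'll go on in 4° steps.

Call:
apply_moves --series '[0,0,0,0,0,0.5,1,0,0,0,0,0,1,1,0,0,0,0,0,1.5,1,0,0,0,0,0,2,1,0,0,0,0,0,2.5,1,0,0,0,0,0,3,1,0,0,0,0,0,3.5,1,0,0,0,0,0,4,1]'

```text
t: 28.55
eef_pos: [0.5428, -0.058, 0.0731]
orientation: [[-0.326, 0.945, 0.003], [0.945, 0.326, 0.001], [-0.0, 0.003, -1.0]]
contact_force: [-0.4, -0.9, -2.6]
finger_gap: 1.001
```

```bash
python3 m.py 5
```

```text
t 28.8 Mz [0.134 0.101 0.035 0.135 0.093] mean 0.1 eff7 0.117 F [-0.38 -1.09 -1.81] yaw 19.05 pos [ 0.5428 -0.058   0.0732] q7 -5.9
to axis tool cm [ 0.03 -0.04 -0.  ]
```

Call:
apply_moves --series '[0,0,0,0,0,0.5,1,0,0,0,0,0,1,1,0,0,0,0,0,1.5,1,0,0,0,0,0,2,1,0,0,0,0,0,2.5,1,0,0,0,0,0,3,1,0,0,0,0,0,3.5,1,0,0,0,0,0,4,1]'

```text
t: 29.8
eef_pos: [0.5428, -0.0581, 0.0732]
orientation: [[-0.259, 0.966, 0.003], [0.966, 0.259, 0.001], [-0.0, 0.003, -1.0]]
contact_force: [0.6, -1.4, -2.8]
finger_gap: 1.001
```

```bash
python3 m.py 5
```

```text
t 30.05 Mz [0.196 0.04  0.093 0.139 0.154] mean 0.124 eff7 0.129 F [ 0.34 -1.83 -2.19] yaw 15.05 pos [ 0.5428 -0.058   0.0732] q7 -8.5
to axis tool cm [ 0.03 -0.03 -0.  ]
```

Call:
apply_moves --series '[0,0.03,0,0,0,0.5,1,0,0.03,0,0,0,1,1,0,0.03,0,0,0,1.5,1,0,0.03,0,0,0,2,1,0,0.03,0,0,0,2.5,1,0,0.03,0,0,0,3,1,0,0.03,0,0,0,3.5,1,0,0.03,0,0,0,4,1]'

```text
t: 31.05
eef_pos: [0.543, -0.0581, 0.0732]
orientation: [[-0.191, 0.982, 0.003], [0.982, 0.191, 0.0], [-0.0, 0.003, -1.0]]
contact_force: [-1.2, -2.5, -2.9]
finger_gap: 0.997
```

```bash
python3 m.py 4
```

```text
t 31.25 Mz [0.092 0.106 0.087 0.093] mean 0.095 eff7 0.14 F [-1.05 -2.54 -1.92] yaw 11.03 pos [ 0.543  -0.0581  0.0732] q7 -11.0
to axis tool cm [ 0.04 -0.06 -0.  ]
```

Call:
apply_moves --series '[0,0,0,0,0,0.5,1,0,0,0,0,0,1,1,0,0,0,0,0,1.5,1,0,0,0,0,0,2,1,0,0,0,0,0,2.5,1,0,0,0,0,0,3,1,0,0,0,0,0,3.5,1,0,0,0,0,0,4,1]'

```text
t: 32.25
eef_pos: [0.543, -0.0582, 0.0732]
orientation: [[-0.122, 0.993, 0.003], [0.993, 0.122, 0.0], [-0.0, 0.003, -1.0]]
contact_force: [-1.2, -3.0, -3.5]
finger_gap: 1.001
```

```bash
python3 m.py 4
```

```text
t 32.45 Mz [0.142 0.103 0.121 0.145] mean 0.128 eff7 0.155 F [-0.76 -3.23 -3.05] yaw 7.03 pos [ 0.543  -0.0581  0.0733] q7 -13.5
to axis tool cm [ 0.04 -0.06 -0.  ]
```

Call:
apply_moves --series '[0,-0.03,0,0,0,0.5,1,0,-0.03,0,0,0,1,1,0,-0.03,0,0,0,1.5,1,0,-0.03,0,0,0,2,1,0,-0.03,0,0,0,2.5,1,0,-0.03,0,0,0,3,1,0,-0.03,0,0,0,3.5,1,0,-0.03,0,0,0,4,1]'

```text
t: 33.45
eef_pos: [0.5429, -0.0582, 0.0733]
orientation: [[-0.052, 0.999, 0.004], [0.999, 0.052, 0.0], [0.0, 0.004, -1.0]]
contact_force: [0.8, -4.0, -2.5]
finger_gap: 1.0
```

```bash
python3 m.py 4
```

```text
t 33.65 Mz [0.184 0.127 0.091 0.119] mean 0.13 eff7 0.165 F [ 0.58 -3.55 -2.7 ] yaw 3.02 pos [ 0.5429 -0.0582  0.0733] q7 -15.9
to axis tool cm [ 0.04 -0.04 -0.  ]
```

View pics/last.png

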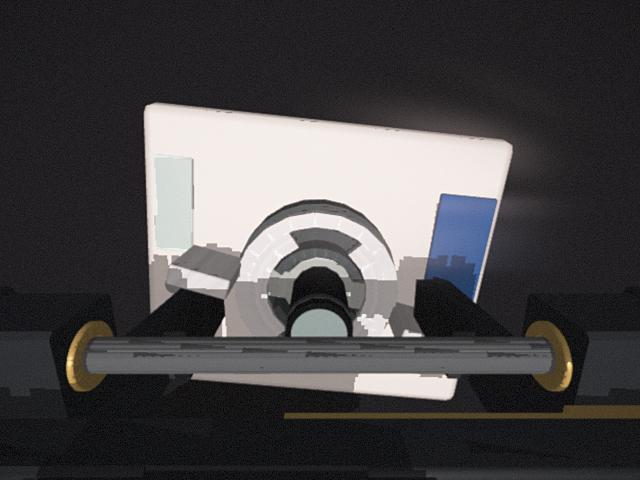

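Call:
apply_moves --series '[0,-0.02,0,0,0,0.5,1,0,-0.02,0,0,0,1,1,0,-0.02,0,0,0,1.5,1,0,-0.02,0,0,0,2,1,0,-0.02,0,0,0,2.5,1,0,-0.02,0,0,0,3,1,0,-0.02,0,0,0,3.5,1,0,-0.02,0,0,0,4,1]'

```text
t: 34.65
eef_pos: [0.5426, -0.0582, 0.0733]
orientation: [[0.017, 1.0, 0.003], [1.0, -0.017, 0.0], [0.0, 0.003, -1.0]]
contact_force: [-0.2, -4.3, -1.9]
finger_gap: 1.003
```

```bash
python3 m.py 4
```

```text
t 34.85 Mz [0.184 0.128 0.184 0.143] mean 0.16 eff7 0.168 F [ 0.38 -3.36 -3.09] yaw -0.98 pos [ 0.5426 -0.0581  0.0734] q7 -18.4
to axis tool cm [ 0.03 -0.02 -0.  ]
```

Call:
apply_moves --series '[0,0,0,0,0,0.5,1,0,0,0,0,0,1,1,0,0,0,0,0,1.5,1,0,0,0,0,0,2,1,0,0,0,0,0,2.5,1,0,0,0,0,0,3,1,0,0,0,0,0,3.5,1,0,0,0,0,0,4,1]'

```text
t: 35.85
eef_pos: [0.5425, -0.0582, 0.0733]
orientation: [[0.087, 0.996, 0.003], [0.996, -0.087, 0.0], [0.001, 0.003, -1.0]]
contact_force: [0.7, -3.1, -2.8]
finger_gap: 0.999
```

```bash
python3 m.py 4
```

```text
t 36.05 Mz [0.153 0.131 0.191 0.191] mean 0.167 eff7 0.18 F [-0.18 -4.07 -2.73] yaw -4.98 pos [ 0.5425 -0.0581  0.0733] q7 -20.8
to axis tool cm [ 0.03 -0.01 -0.  ]
```

Call:
apply_moves --series '[0,0,0,0,0,0.5,1,0,0,0,0,0,1,1,0,0,0,0,0,1.5,1,0,0,0,0,0,2,1,0,0,0,0,0,2.5,1,0,0,0,0,0,3,1,0,0,0,0,0,3.5,1,0,0,0,0,0,4,1]'

```text
t: 37.05
eef_pos: [0.5424, -0.0582, 0.0733]
orientation: [[0.156, 0.988, 0.003], [0.988, -0.156, 0.0], [0.001, 0.003, -1.0]]
contact_force: [-1.2, -4.2, -3.6]
finger_gap: 0.997
```

```bash
python3 m.py 5
```

```text
t 37.3 Mz [0.238 0.161 0.203 0.144 0.174] mean 0.184 eff7 0.188 F [-0.49 -3.98 -3.28] yaw -8.97 pos [ 0.5424 -0.0581  0.0733] q7 -23.2
to axis tool cm [ 0.03 -0.01  0.  ]
```

Call:
apply_moves --series '[0,0,0,0,0,0.4,1,0,0,0,0,0,0.8,1,0,0,0,0,0,1.2,1,0,0,0,0,0,1.6,1,0,0,0,0,0,2,1,0,0,0,0,0,2.4,1,0,0,0,0,0,2.7,1,0,0,0,0,0,3,1]'

```text
t: 38.3
eef_pos: [0.5423, -0.0581, 0.0733]
orientation: [[0.207, 0.978, 0.003], [0.978, -0.207, 0.0], [0.001, 0.003, -1.0]]
contact_force: [-1.4, -4.6, -3.5]
finger_gap: 1.002
```

```bash
python3 m.py 5
```

```text
t 38.55 Mz [0.196 0.228 0.145 0.167 0.18 ] mean 0.183 eff7 0.197 F [-1.17 -3.83 -3.83] yaw -11.96 pos [ 0.5424 -0.0581  0.0733] q7 -25.0
to axis tool cm [ 0.03 -0.    0.  ]
```

View pics/last.png

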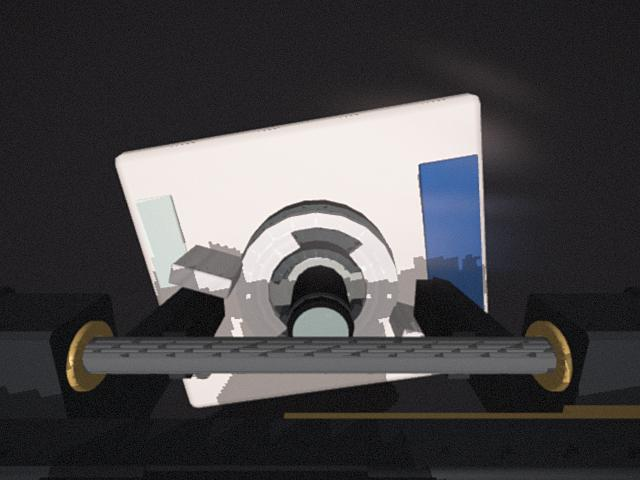

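```bash
python3 - <<'E'
from ov import *
s=sensors.sense()
for ry,o in((-119,"a"),(-124,"b")):
    overlay(cv2.imread("pics/last.png"),s,f"pics/oe{o}.png",cell=(.5424,-.0580),ry=ry,rz=.073-.005*np.radians(-2.6-ry),lens=False,crop=(180,340,120,480),k=2)
im=np.vstack([cv2.imread("pics/oea.png"),cv2.imread("pics/oeb.png")]);cv2.imwrite("pics/oe.png",cv2.resize(im,None,fx=.9,fy=.9));print(s['t'])
E
```

```text
38.55
```

View pics/oe.png

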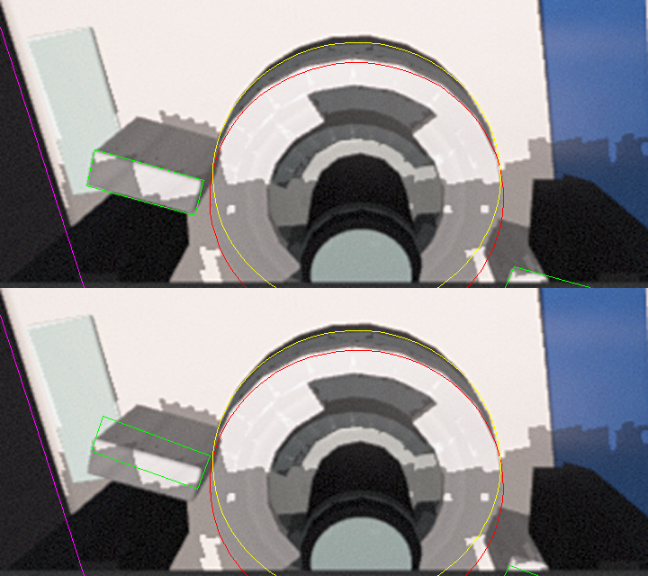

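The ear overlay fits ring yaw -119°, so the ring is about 2.03 rad down. I'm still in the spring regime, so I'll continue in small steps.

Call:
apply_moves --series '[0,0,0,0,0,0.4,1,0,0,0,0,0,0.8,1,0,0,0,0,0,1.2,1,0,0,0,0,0,1.6,1,0,0,0,0,0,2,1,0,0,0,0,0,2.4,1,0,0,0,0,0,2.7,1,0,0,0,0,0,3,1]'

```text
t: 39.55
eef_pos: [0.5423, -0.0582, 0.0733]
orientation: [[0.258, 0.966, 0.003], [0.966, -0.258, 0.0], [0.001, 0.003, -1.0]]
contact_force: [-1.2, -3.6, -3.5]
finger_gap: 1.001
```

```bash
python3 m.py 5
```

```text
t 39.8 Mz [0.15  0.187 0.224 0.185 0.188] mean 0.187 eff7 0.23 F [-1.27 -4.57 -3.65] yaw -14.96 pos [ 0.5423 -0.0582  0.0733] q7 -26.8
to axis tool cm [0.04 0.   0.  ]
```

Call:
apply_moves --series '[0,0,0,0,0,0.3,1,0,0,0,0,0,0.6,1,0,0,0,0,0,0.9,1,0,0,0,0,0,1.2,1,0,0,0,0,0,1.4,1,0,0,0,0,0,1.6,1,0,0,0,0,0,1.8,1,0,0,0,0,0,2,1]'

```text
t: 40.8
eef_pos: [0.5422, -0.0582, 0.0732]
orientation: [[0.292, 0.956, 0.003], [0.956, -0.292, 0.0], [0.001, 0.002, -1.0]]
contact_force: [-1.8, -4.2, -4.7]
finger_gap: 1.001
```

```bash
python3 m.py 6
```

```text
t 41.1 Mz [0.285 0.217 0.268 0.263 0.299 0.256] mean 0.265 eff7 0.27 F [-1.64 -4.7  -4.94] yaw -16.96 pos [ 0.5423 -0.0582  0.0732] q7 -28.0
to axis tool cm [0.04 0.   0.  ]
```

Call:
apply_moves --series '[0,0,0,0,0,0.4,1,0,0,0,0,0,0.8,1,0,0,0,0,0,1.2,1,0,0,0,0,0,1.6,1,0,0,0,0,0,1.9,1,0,0,0,0,0,2.2,1,0,0,0,0,0,2.4,1,0,0,0,0,0,2.5,1]'

```text
t: 42.1
eef_pos: [0.5422, -0.0582, 0.0732]
orientation: [[0.333, 0.943, 0.003], [0.943, -0.333, 0.0], [0.001, 0.002, -1.0]]
contact_force: [-1.4, -5.2, -5.4]
finger_gap: 1.001
```

```bash
python3 m.py 6
```

```text
t 42.4 Mz [0.322 0.34  0.322 0.376 0.298 0.319] mean 0.33 eff7 0.322 F [-1.4  -4.96 -5.54] yaw -19.46 pos [ 0.5422 -0.0582  0.0731] q7 -29.5
to axis tool cm [0.05 0.   0.  ]
```

Torque is 0.33 N m (0.32 by joint effort), so the ring is snug. I'll back the fingers off and lift straight up.

Call:
apply_moves --series '[0,0,0,0,0,-3,1,0,0,0,0,0,-7,1,0,0,0,0,0,-12,1,0,0,0,0,0,-12,1,0,0,-1.5,0,0,-12,1,0,0,-4.5,0,0,-12,1,0,0,-8,0,0,-12,1,0,0,-10,0,0,-12,1]'

```text
t: 43.4
eef_pos: [0.543, -0.0577, 0.1761]
orientation: [[0.13, 0.991, 0.006], [0.991, -0.13, 0.001], [0.002, 0.006, -1.0]]
contact_force: [-0.6, 0.2, -0.2]
finger_gap: 1.002
```

```bash
python3 - <<'E'
from ov import *
for i in range(3): eyes.get_image("wrist")
s=sensors.sense();print(s['t'],s['eef_pos'],s['contact_force'].round(2),s['moment'].round(3))
im=eyes.get_image("wrist");overlay(im,s,"pics/f1.png",cell=(.5424,-.058),ry=-126.5,rz=.0622,lens=False,crop=(80,330,160,480),k=2.2)
im=eyes.get_image("side");cv2.imwrite("pics/f2.png",im)
im=eyes.get_image("scene");cv2.imwrite("pics/f3.png",im)
E
```

```text
43.55 [ 0.54293772 -0.05791602  0.17475528] [ 0.57 -0.47  0.63] [-0.014  0.039 -0.03 ]
```

View pics/f1.png

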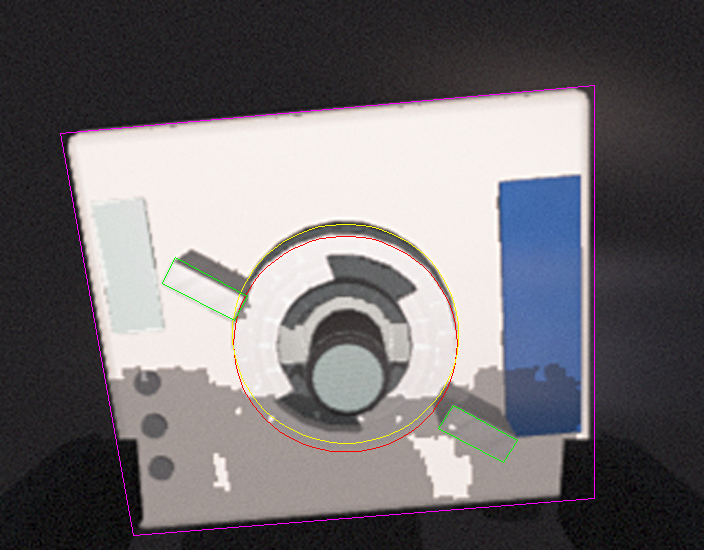

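View pics/f2.png

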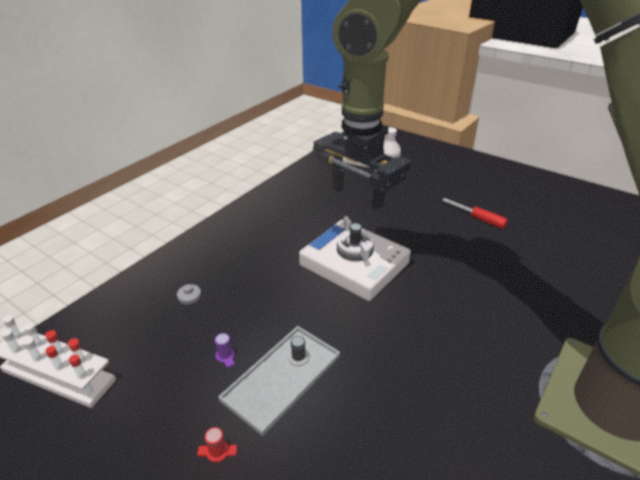

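View pics/f3.png

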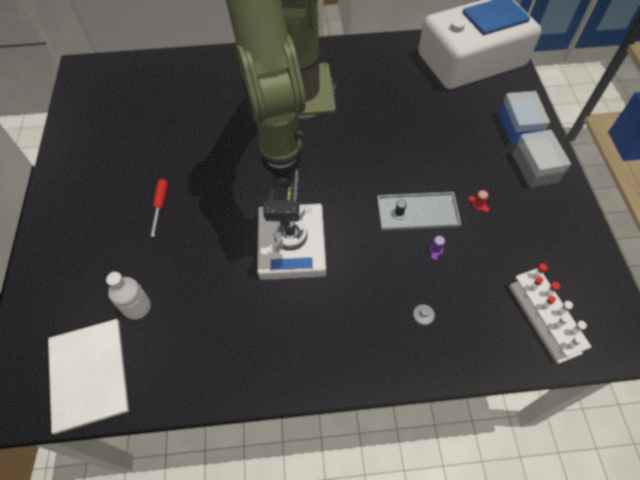

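The ring stayed at its tightened angle: both ears match the overlay at -126.5°. The lips cover the tabs, the lens stands upright, and everything else is undisturbed. I'll hand it in.

```bash
python3 - <<'E'
from bench import sensors, job
print(job.job_done(), sensors.sense()['t'])
E
```

```text
the job is handed in; nothing more can be done
the job is handed in; nothing more can be done
```

The lens with the two tabs is in the photometer's cell, held by the ring, and the job was handed in at about 44 s of the 72 s allowed.

- **Fitting the lens:** I lowered the lens with its tabs in the slots and let it go. A picture then showed both tabs level in the slots and ring gaps.
- **Tightening the ring:** I turned the ring clockwise by both ears with the open fingers, in small steps. The torque climbed slowly on the spring up to about 2.05 rad, then rose clearly faster, which I took to be the shoulder. I stopped at about 2.16 rad with 0.33 N m on the wrist sensor and 0.32 by joint effort. I estimate the clamping force at about 14 N.
- **Last checks:** The ring stayed at that angle after release, the lens stands upright under the lips and no crack shows. The spare, bottle, driver and cap are where they were, and nothing touched the robot.
- **Disagreement:** Some single torque readings scattered by 0.03 to 0.05 N m, and the two torque signals differed by up to 0.045 N m on the way. The torque just before the shoulder was about 0.19 to 0.20 N m, more than the 0.15 stated.

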